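# Check a clock frame for squareness by its diagonals and sort it

## Robot

A 6-joint arm with a two-finger parallel gripper is mounted at the origin on the work surface. World frame = base frame: x ahead of the robot, y to its left, z up, the work surface at z = 0. Lengths are in m, angles in rad, forces in N, time in s.
With the tool pointing down it reaches from about 0.325 to 0.775 m from the base axis. Payload 5.5 kg.
Tool frame: the origin (TCP) lies at the very end of the fingers, on their centre line; the grasp point (between the pads) lies 19 mm behind it; y points along the fingers, x is the direction in which the jaws open and shut, and the axes are right-handed (so a half turn about y gives the same grasp; the last joint's range is limited). The gripper opens to 85 mm and grips with 20 to 120 N. Pads are 22 mm wide; open, the fingers measure 114 mm over their backs; the gripper's body (76 mm by 85 mm) begins 54 mm behind the grasp point. The pads swing forward as they close: fully open they stand 13 mm farther back than shut.
Start: joints at [1.247, 0.091, 1.231, -0, 1.82, -0.057], TCP at [0.158, 0.579, 0.231] pointing down, gripper open.
Joint ranges: [-2.87, 2.87], [-0.86, 2.18], [0.17, 2.46], [-1.51, 4.65], [0.06, 2.69], [-2.65, 2.65]. Speed limits (rad/s): [2.57, 2.57, 3.01, 3.14, 3.14, 3.14].

## Interface

Orientations are given as a unit quaternion [w, x, y, z].
In Python, from station import robot gives the robot as it stands. The module is installed in compiled form; this text tells all that it offers.
- The arm moves only by the tool step_arm, never from a script. Its argument "series" is a list of rows, each a list of 7 numbers: the closure in counts, from 0 (fully open) to 255 (shut), then the shift along the tool's x, y, z in mm, then the turn, a rotation vector about the tool's x, y, z in rad. A call has 1 to 12 rows; each row shifts and turns the commanded pose from where the row before left it, along the tool's axes as they then stand; what a row does not reach is not made up. A row lasts 1/12 s, in which the tool goes at most 41.7 mm and 7.16 degrees, less where a joint would pass 70% of its speed; a pose out of reach is approached as far as the arm can. A call with a gripper value outside its range is refused whole. The fingers move at their own pace and stop on an object; the grip force is fixed at half the most. Time passes only in rows, so rows that do not move let the fingers close. It gives the time, the measured TCP pose, the force and the opening at its end, in the units of the state.
- robot.observe(): the state, without advancing time (a new reading comes with each control period).
- robot.camera(name): name is "side" or "top" or "wrist"; returns the picture (384x512x3 uint8, red, green, blue); there is no depth.
- robot.camera_params(name): a dict with "vfov" (degrees; the focal length in pixels is half the picture's height over the tangent of half this angle, whatever the lens; pixels are square), "cx", "cy" (the principal point, pixels), "R" (3x3) and "t" (3): a world point X has camera coordinates R X + t. Camera axes: x right, y down, z forward; pixel columns grow to the right and rows downward; lengths in m; the calibration is good to about 2 mm. A picture is of the moment at which its call begins: read the wrist's pose just before it. camera_params takes no time and is no camera call; for the wrist camera it gives the pose at the moment of the call.
- robot.hand_in(): hands the job in, once; it reports no verdict.
The state is a dict: "clock": time; "q": joint angles; "joint_velocities": joint speeds; "joint_torque": joint torques, N m; "tool_pos": TCP position; "orientation": TCP orientation; "contact_force": force on the tool from outside, world axes, zero at the start; "moment": the same for the moment, N m; "finger_gap": finger opening in m.
Only numpy, scipy, OpenCV 4.12 (cv2) and the standard library are available. Lean on these libraries where they do the work, as an engineer would, in place of code of your own. Each camera call takes 0.05 s, during which the arm holds its last target.

## Task

Check whether the brass clock frame on the sloping stand is square: lay it flat, red dot up, on the bed of the bench caliper and close the sliding jaw until both jaws press its corners, first across the diagonal through the red-dotted corner, then, turned round, across the other diagonal. If the two readings agree within 5 mm lay the frame flat on the rosewood block, otherwise flat in the tilting reject bin, and let go; do not disturb the other things on the table.

Things in the scene. Friction and masses are not known exactly. Their poses are not given: they have to be found in the camera images.
- frame_centre (a point): Centre of the brass frame, 12 mm above its underside: 124 mm (x) by 104 mm (y), z out of the dotted face; rails 14 mm wide, 16 mm high. Across its middle runs a bridge along y, 14 mm thick in x, 24 mm high, with a 41 x 76 mm window either side: it can be pinched from above with the fingers closing along x.
- frame_dot (a point): Red dot on top of the frame near the corner at its -x, +y end, at (-55, 45) mm from the frame's middle.
- frame: The frame itself, origin at the middle of its underside, about 0.32 kg. It starts leaning on the stand, dot side up, x uphill. Square, both diagonals are 162 mm; each grows or shrinks by up to about 7 mm if the end rail has slipped.
- rail_mid (a point): Middle of the top of the frame's +x end rail (104 mm long), which is screwed on through slots and may have slipped along y by up to 11 mm; it is tight and does not move in handling.
- stand: Green sloping stand, 130 x 120 mm, about 100 mm high at its back. Origin on the table under its middle; its face rises towards its +x at 32 degrees (0.56 rad) to level, passes 62 mm above the origin, and has a 10 mm ledge at its foot against which the frame rests. Fixed.
- block_top (a point): Middle of the top of the rosewood sorting block, 150 x 150 mm, 35 mm high. Fixed.
- caliper_mid (a point): Middle of the chrome bench caliper's flat bed, on the bed's surface, 30 mm above the table; z up, y along the caliper (towards the sliding jaw), x across it. The bed is 60 mm wide and the frame overhangs it at the sides. Both jaws are flat, 60 mm wide across and 24 mm high above the bed. The fixed jaw's face is at y = -81 mm.
- fixed_jaw: The caliper's fixed jaw (origin at the caliper's origin, on the table under the bed's middle).
- sliding_jaw (a joint): Reading of the caliper: the gap between the jaw faces is 140 mm plus this value (0 to 70 mm, grows as the jaw is opened along the caliper's +y). About 2 N of friction; it stays where left.
- jaw_grip (a point): Centre of the upper part of the sliding jaw's black upright grip: a block 26 mm across (caliper x), 22 mm along (caliper y), whose top is 17 mm above this point; it can be pinched from above, free for 40 mm below its top. It lies 28 mm behind the jaw's face.
- tub_floor (a point): Middle of the inner floor of the tin reject tub, z out of its mouth. Inside 184 x 184 mm, walls 52 mm high, thin brass wheels (3 mm) fixed on the floor. Pivots about its y, 22 mm above the floor.
- tub (a joint): Tilt of the reject tub about its pivot: 0 level, growing as the mouth turns towards its -x side (the robot's side), up to 0.55 rad. A stiff pivot that stays where it is.
- bin: Fixed foot of the reject bin, 150 x 220 mm with two side cheeks 102 mm high; origin on the table under its middle.
- jar: White glass jar with steel lid, 60 mm across, 75 mm high, origin at its foot. Bystander.
- weight: Brass knobbed weight 52 mm across, 76 mm high, origin at its foot. Bystander.
- screwdriver: Screwdriver lying, 170 mm long. Bystander.
- brush: Brush lying, 170 mm long. Bystander.
Things that resemble listed ones, but are neither listed nor needed, are in the scene too. Leave any blue, orange or turquoise look-alike of the frame alone.

How it is judged:
On the way, in this order (a step that is already met when the one before it is completed fails the run):
1. the frame flat on the caliper, both jaws pressing the ends of the diagonal through its dot (over 0.5 N; dot and centre within 20 mm of the centre line) (contact force between sliding_jaw and frame above 0.5 N and contact force between fixed_jaw and frame above 0.5 N and x of frame_centre in the frame of caliper_mid between -0.02 and 0.02 m and angle between frame_centre's own z axis and vertical below 0.06 rad and x of frame_dot in the frame of caliper_mid between -0.02 and 0.02 m), for 0.2 s.
2. the frame turned and flat, both jaws pressing the ends of its other diagonal (over 0.5 N; centre within 20 mm of the centre line, dot over 50 mm off it) (contact force between sliding_jaw and frame above 0.5 N and contact force between fixed_jaw and frame above 0.5 N and x of frame_centre in the frame of caliper_mid between -0.02 and 0.02 m and angle between frame_centre's own z axis and vertical below 0.06 rad and (x of frame_dot in the frame of caliper_mid above 0.05 m or x of frame_dot in the frame of caliper_mid below -0.05 m)), for 0.2 s.
At the end, for the whole second after the job is handed in: frame at rest: if its rail slipped over 5 mm, flat (within 0.25 rad) on the reject tub's floor, centre within 60 mm of the middle each way and under 35 mm above it; if under 3 mm, flat on the rosewood block, centre within 45 mm of the middle of its top; between these, either (linear speed of frame below 0.02 m/s and (((y of rail_mid in the frame of frame above 0.003 m or y of rail_mid in the frame of frame below -0.003 m) and x of frame_centre in the frame of tub_floor between -0.06 and 0.06 m and y of frame_centre in the frame of tub_floor between -0.06 and 0.06 m and z of frame_centre in the frame of tub_floor below 0.035 m and angle between the z axis of frame_centre and the z axis of tub_floor, either way round below 0.25 rad) or (y of rail_mid in the frame of frame between -0.005 and 0.005 m and distance between frame_centre and block_top below 0.045 m and angle between frame_centre's own z axis and vertical below 0.1 rad))); the robot touches nothing.
It fails at once if a bystander is moved more than 40 mm (distance of any of jar, weight, screwdriver, brush from where it was at the start of the episode above 0.04 m).
It also fails if it takes over 72 s, if anything falls off the work surface, if the arm or the gripper's body presses on something with over 40 N, if the wrist force passes 120 N, or if a joint passes its speed limit or range.

## Working session

There is one attempt and no reset: what is moved stays moved. The work goes in short steps, Python scripts to look and compute and a tool call to move; the robot and the scene stay as the last step left them, time stands still between calls to the robot, and variables do not carry over. Pictures are saved under pics/ and viewed, and the job is handed in when it is done.

Besides the shell and the picture viewer there is one more tool, called after "Request:" as name(argument=value, ...) on one line, values as JSON. step_arm: Moves the arm, as the interface text tells. Its arguments: {"type":"object","properties":{"series":{"type":"array","items":{"type":"array","items":{"type":"number"}}}},"required":["series"]}

```bash
mkdir -p pics; python3 - <<'E'
from station import robot
import cv2, numpy as np
print(robot.observe())
for n in ["side","top","wrist"]:
    p=robot.camera_params(n); print(n,p)
    im=robot.camera(n); cv2.imwrite(f"pics/{n}0.png",im[:,:,::-1])
E
```

```text
{'clock': 0.0, 'q': array([ 1.24732894e+00,  9.18677292e-02,  1.23188110e+00,  9.88079435e-06,
        1.81979232e+00, -5.66761756e-02]), 'joint_velocities': array([-8.08384670e-05,  2.25436328e-03, -1.30257361e-04, -2.44558847e-04,
       -5.62267372e-04,  1.44293932e-03]), 'joint_torque': array([ 6.63856226e-04, -4.58708024e+01, -4.18040442e+01, -9.99400004e-05,
        1.07972481e-02,  4.82118708e-06]), 'tool_pos': array([0.15807879, 0.57851325, 0.23014826]), 'orientation': array([-0.56167387,  0.56244089,  0.42848602, -0.42963058]), 'contact_force': array([ 0.64415812, -0.21195489, -0.20287772]), 'moment': array([-0.00952883, -0.00082959, -0.04078526]), 'finger_gap': 0.08539173592663649}
side {'vfov': 43.658446684775924, 'cx': 254.85047029164323, 'cy': 190.8498223715168, 'R': array([[ 0.84222703, -0.53881777, -0.01813971],
       [-0.38299756, -0.57430623, -0.72352279],
       [ 0.37942918,  0.61631791, -0.69006212]]), 't': array([-0.33040859,  0.31346348,  1.27751801])}
top {'vfov': 50.91071567844375, 'cx': 255.057112597151, 'cy': 190.68470519859466, 'R': array([[-0.00693763, -0.99997168, -0.00291799],
       [-0.98998232,  0.00727978, -0.14100362],
       [ 0.14102086,  0.00191053, -0.99000478]]), 't': array([0.10341045, 0.45461439, 1.30021614])}
wrist {'vfov': 61.38141259978629, 'cx': 250.77745350449248, 'cy': 187.49376351588603, 'R': array([[ 0.26321928,  0.96473384, -0.00205901],
       [ 0.93188378, -0.25370304,  0.25928244],
       [ 0.24961616, -0.0701669 , -0.96579935]]), 't': array([-0.59885944, -0.0342188 ,  0.37846378])}
```

View pics/top0.png

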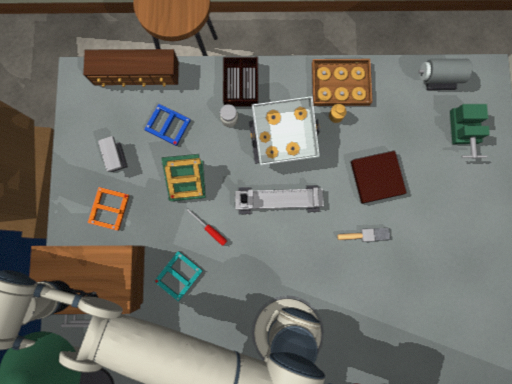

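View pics/side0.png

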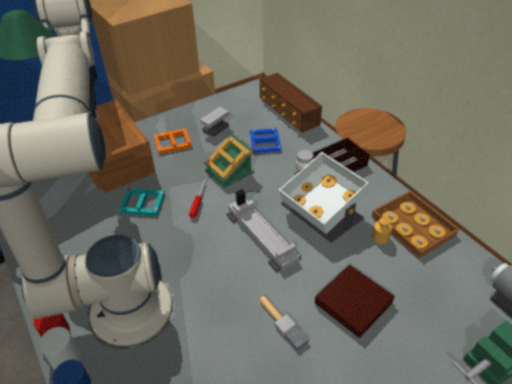

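View pics/wrist0.png

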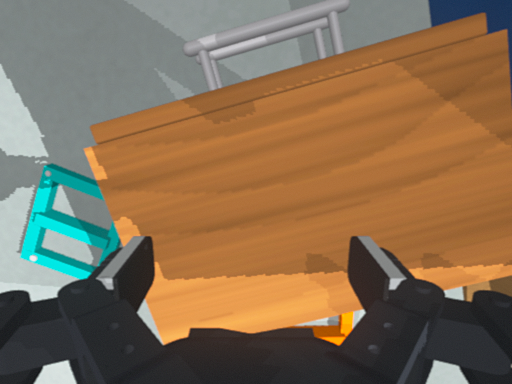

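The top view shows the brass frame on the green stand at about (183,178). The caliper is at (280,198) with its black grip near (242,200), the block at (379,177), and the tub at (285,130). The look-alikes are blue (168,124), orange (109,209) and turquoise (180,276). I'll enlarge the key areas next.

```bash
python3 - <<'E'
import cv2, numpy as np
t=cv2.imread("pics/top0.png"); s=cv2.imread("pics/side0.png")
cv2.imwrite("pics/t_frame.png",cv2.resize(t[145:215,155:215],None,fx=8,fy=8,interpolation=cv2.INTER_CUBIC))
cv2.imwrite("pics/t_cal.png",cv2.resize(t[175:225,230:330],None,fx=8,fy=8,interpolation=cv2.INTER_CUBIC))
cv2.imwrite("pics/t_tub.png",cv2.resize(t[85:175,240:340],None,fx=6,fy=6,interpolation=cv2.INTER_CUBIC))
cv2.imwrite("pics/s_frame.png",cv2.resize(s[125:275,190:310],None,fx=4,fy=4,interpolation=cv2.INTER_CUBIC))
E
```

```text
(no output)
```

View pics/t_frame.png

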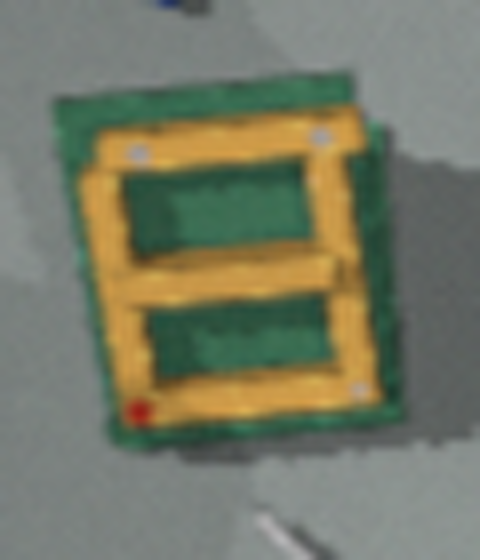

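View pics/t_cal.png

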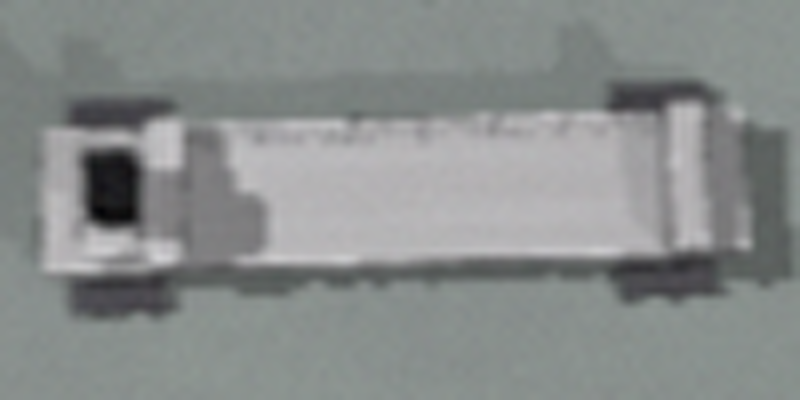

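View pics/t_tub.png

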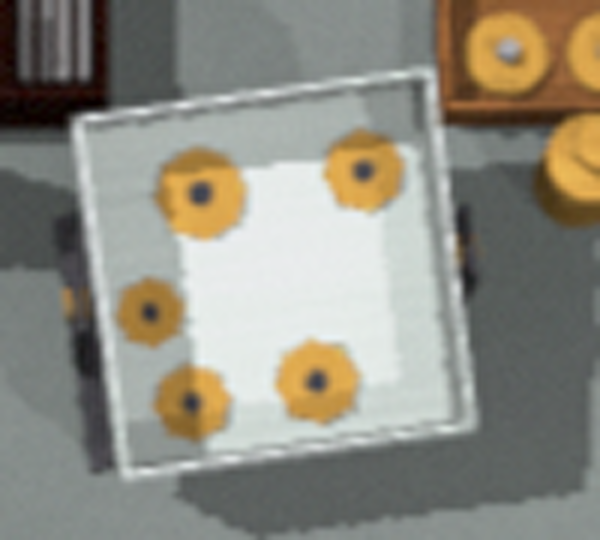

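View pics/s_frame.png

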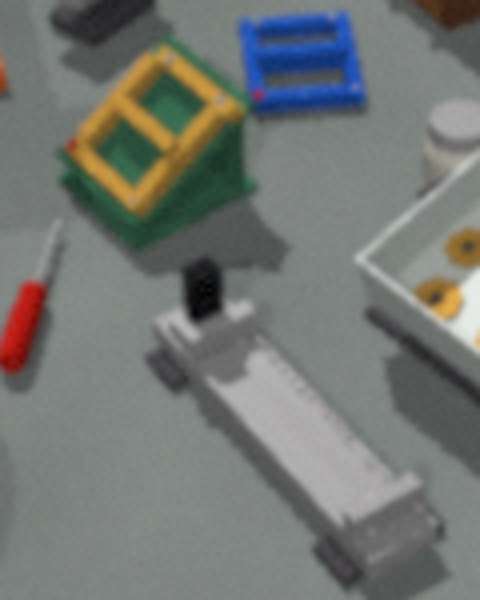

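Red dot on the brass frame is at (139,411) in the crop, about (172,196) in the top image. The dotted face is up, and the far rail is visibly shifted right. I'll fit the poses from both fixed cameras.

```bash
cat > h.py <<'E'
import numpy as np, cv2
from scipy.optimize import least_squares
from scipy.spatial.transform import Rotation as R
def cam(p): 
    f=192/np.tan(np.radians(p['vfov'])/2); return f,p['cx'],p['cy'],p['R'],p['t']
def proj(p,X):
    f,cx,cy,Rm,t=cam(p); c=np.atleast_2d(X)@Rm.T+t
    return np.c_[f*c[:,0]/c[:,2]+cx, f*c[:,1]/c[:,2]+cy]
def onz(p,uv,z):
    f,cx,cy,Rm,t=cam(p); uv=np.atleast_2d(uv); d=np.c_[(uv[:,0]-cx)/f,(uv[:,1]-cy)/f,np.ones(len(uv))]@Rm
    C=-Rm.T@t; s=(z-C[2])/d[:,2]; return C+s[:,None]*d
def tri(obs):
    A=[];b=[]
    for p,uv in obs:
        f,cx,cy,Rm,t=cam(p)
        u=(uv[0]-cx)/f;v=(uv[1]-cy)/f
        A+= [Rm[0]-u*Rm[2], Rm[1]-v*Rm[2]]; b+=[u*t[2]-t[0], v*t[2]-t[1]]
    x,r,_,_=np.linalg.lstsq(np.array(A),np.array(b),rcond=None); return x
def un(c,off,k): c=np.array(c,float); return (c+.5)/k-.5+np.array(off)
E
python3 - <<'E'
from h import *
from station import robot
T=robot.camera_params("top");S=robot.camera_params("side")
s=cv2.imread("pics/side0.png")
cv2.imwrite("pics/s_tub.png",cv2.resize(s[140:250,270:380],None,fx=5,fy=5,interpolation=cv2.INTER_CUBIC))
ut=lambda c:un(c,(155,145),8); us=lambda c:un(c,(190,125),4)
top=dict(dot=(139,411),d2=(359,390),e1=(138,153),e2=(320,136))
sid=dict(dot=(72,146),e1=(170,60),e2=(217,100))
X={k:tri([(T,ut(top[k])),(S,us(sid[k]))]) for k in sid}
for k in X: print(k,X[k].round(4), (proj(T,X[k])-ut(top[k])).round(2))
print("e1-e2",np.linalg.norm(X['e1']-X['e2']))
# pose fit, tilt .56
def P(v):
    x,y,z,yaw,sl=v
    Rm=R.from_euler('z',yaw).as_matrix()@R.from_euler('y',-.56).as_matrix()
    return Rm,np.array([x,y,z])
M=dict(dot=(-55,45,16),d2=(-55,-45,16),e1=(55,45,16),e2=(55,-45,16))
def res(v):
    Rm,c=P(v);r=[]
    for k in M:
        m=np.array(M[k],float); m[1]+= v[4]*1000*(k[0]=='e')
        w=Rm@m/1000+c
        r.append(proj(T,w)[0]-ut(top[k]))
        if k in sid: r.append(proj(S,w)[0]-us(sid[k]))
    return np.concatenate(r)
o=least_squares(res,[X['dot'][0],X['dot'][1],.08,0,0]); print(o.x,res(o.x).round(2))
# caliper
gt=tri([(T,un((112,187),(230,175),8)),(S,un((205,268),(190,125),4))]); print("griptop",gt)
for n,c,z in [("fj top L",(667,103),.054),("fj bot L",(667,255),.054),("sj top R",(182,122),.054),("sj bot R",(182,265),.054),("bed a",(430,118),.03),("bed b",(430,262),.03)]:
    print(n,onz(T,un(c,(230,175),8),z).round(4))
# block
E
```

```text
dot [0.4384 0.3713 0.0469] [[ 0.06 -0.14]]
e1 [0.5336 0.3619 0.1043] [[ 0.07 -0.16]]
e2 [0.5381 0.2903 0.1069] [[-0.1   0.23]]
e1-e2 0.07180442286475279
[ 0.49744792  0.33014892  0.06180051  0.05826464 -0.00575615] [-0.05 -0.54  0.17 -0.04 -0.03  0.3  -3.01 -0.03 -1.71 -1.43  2.73  0.25
  1.71  1.81]
griptop [0.42652797 0.13495664 0.09622555]
fj top L [[ 0.4615 -0.0882  0.054 ]]
fj bot L [[ 0.3995 -0.0865  0.054 ]]
sj top R [[0.4552 0.109  0.054 ]]
sj bot R [[0.3968 0.1094 0.054 ]]
bed a [[0.4596 0.0066 0.03  ]]
bed b [[0.3997 0.0076 0.03  ]]
```

View pics/s_tub.png

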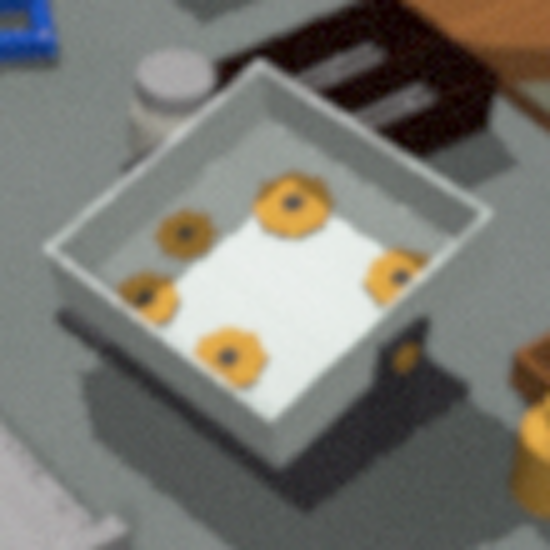

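```bash
python3 - <<'E'
from h import *
from station import robot
T=robot.camera_params("top");S=robot.camera_params("side")
ut=lambda c:un(c,(155,145),8); us=lambda c:un(c,(190,125),4)
top=dict(dot=(139,411),d2=(359,390),e1=(138,153),e2=(320,136))
sid=dict(dot=(72,146),e1=(170,60),e2=(217,100))
M=dict(dot=(-55,45,16),d2=(-55,-45,16),e1=(55,36,16),e2=(55,-36,16))
def P(v): return R.from_euler('z',v[3]).as_matrix()@R.from_euler('y',-v[5] if len(v)>5 else -.56).as_matrix(),v[:3]
def res(v):
    Rm,c=P(v);r=[]
    for k in M:
        m=np.array(M[k],float); m[1]+= v[4]*1000*(k[0]=='e')
        w=Rm@m/1000+c
        r.append(proj(T,w)[0]-ut(top[k]))
        if k in sid: r.append(proj(S,w)[0]-us(sid[k]))
    return np.concatenate(r)
for v0 in ([.49,.33,.06,0,0],[.49,.33,.06,0,0,.5]):
    o=least_squares(res,v0); print(o.x.round(4),res(o.x).round(2))
# tub: rim outer corners
tt=[(72,120),(432,70),(475,430),(125,478)]; ss=[(258,62),(490,213),(275,425),(48,247)]
X=np.array([tri([(T,un(a,(240,85),6)),(S,un(b,(270,140),5))]) for a,b in zip(tt,ss)])
print(X.round(4)); 
print([np.linalg.norm(X[i]-X[i-1]).round(4) for i in range(4)])
c=X.mean(0); u,s_,vt=np.linalg.svd(X-c); n=vt[2]*np.sign(vt[2][2]); print("centre",c,"normal",n, "tilt",np.arccos(n[2]))
ex=(X[0]+X[1]-X[2]-X[3]); ex/=np.linalg.norm(ex); print("ex",ex,"yaw",np.arctan2(ex[1],ex[0]))
# block corners
t=cv2.imread("pics/top0.png")
st=robot.observe(); q=st['orientation']; print(R.from_quat(np.r_[q[1:],q[0]]).as_matrix().round(3))
W=robot.camera_params("wrist"); C=-W['R'].T@W['t']; Rt=R.from_quat(np.r_[q[1:],q[0]]).as_matrix()
print("cam in tool",Rt.T@(C-st['tool_pos']), (Rt.T@W['R'].T).round(3))
E
```

```text
[ 0.4972  0.3309  0.0627  0.0796 -0.0079] [ 0.02 -0.22 -0.09 -0.04  0.03  0.03 -0.04 -0.02 -0.37 -0.18 -0.    0.15
  0.4   0.23]
[ 0.4971  0.3309  0.0627  0.0795 -0.0078  0.5578] [ 0.03 -0.21 -0.1  -0.06  0.04  0.05 -0.05 -0.04 -0.36 -0.18 -0.01  0.14
  0.4   0.24]
[[ 0.7134  0.1086  0.1392]
 [ 0.7381 -0.0796  0.1407]
 [ 0.5596 -0.1058  0.0873]
 [ 0.533   0.0817  0.0935]]
[np.float64(0.188), np.float64(0.1898), np.float64(0.1882), np.float64(0.1895)]
centre [0.63602375 0.001214   0.11518825] normal [-0.25925832 -0.04750368  0.96463907] tilt 0.26672578298975647
ex [0.95430383 0.14111883 0.26341921] yaw 0.14681224512561064
[[ 0.264 -0.    -0.965]
 [ 0.965 -0.001  0.264]
 [-0.002 -1.     0.   ]]
cam in tool [-0.00040322 -0.1429165   0.06535173] [[ 1.     0.    -0.   ]
 [ 0.    -0.259  0.966]
 [ 0.    -0.966 -0.259]]
```

The fit is good (under 0.5 px), with tilt 0.558, yaw 0.08 and a slip of about -8 mm. The bin tub is tilted about 0.27 rad. Next I'll write a planning helper and work out the approach to the frame.

```bash
cat >> h.py <<'E'
def pose(st):
    q=st['orientation']; return R.from_quat(np.r_[q[1:],q[0]]).as_matrix(), np.array(st['tool_pos'])
def plan(R0,p0,R1,p1,g,smax=40.,amax=.123,n=None,pd=0,ease=False):
    """rows [g, dx,dy,dz mm, rx,ry,rz] in tool axes; rounded greedily"""
    d=np.linalg.norm(p1-p0)*1000; a=np.linalg.norm(R.from_matrix(R0.T@R1).as_rotvec())
    n=n or max(1,int(np.ceil(max(d/smax,a/amax))))
    Rc,pc=R0.copy(),p0.copy(); rows=[]; rv=R.from_matrix(R0.T@R1).as_rotvec()
    for i in range(1,n+1):
        Ri=R0@R.from_rotvec(rv*i/n).as_matrix(); pi=p0+(p1-p0)*i/n
        sh=np.round(Rc.T@(pi-pc)*1000,pd if i<n else 1)+0.
        tu=np.round(R.from_matrix(Rc.T@Ri).as_rotvec(),2 if i<n else 3)+0.
        rows.append([g]+[float(x) for x in sh]+[float(x) for x in tu])
        pc=pc+Rc@sh/1000; Rc=Rc@R.from_rotvec(tu).as_matrix()
    return rows,Rc,pc
def show(rows): print("["+",".join("["+",".join(f"{x:g}" for x in r)+"]" for r in rows)+"]",len(rows))
FR=R.from_euler('z',.0796).as_matrix()@R.from_euler('y',-.558).as_matrix(); FP=np.array([.4972,.3309,.0627])
def toolR(fx,fz): return np.c_[fx,-fz,np.cross(fx,-fz)]
def down(yaw): return toolR(np.array([np.cos(yaw),np.sin(yaw),0]),np.array([0,0,1.]))
E
python3 - <<'E'
from h import *
from station import robot
R0,p0=pose(robot.observe())
R1=toolR(FR[:,0],FR[:,2])
r,_,p=plan(R0,p0,R1,FP+FR@[0,0,.110],130); show(r); print(p)
E
```

```text
[[130,-15,7,-31,-0.03,0.11,-0.04],[130,-13,7,-32,-0.03,0.11,-0.05],[130,-9,8,-33,-0.03,0.1,-0.04],[130,-6,8,-33,-0.03,0.11,-0.05],[130,-2,9,-34,-0.03,0.11,-0.04],[130,0,10,-33,-0.04,0.11,-0.05],[130,4,12,-33,-0.03,0.11,-0.04],[130,7,12,-32,-0.03,0.11,-0.04],[130,9,14,-31,-0.03,0.1,-0.05],[130,12,16,-29,-0.03,0.11,-0.04],[130,14.6,16.3,-26.8,-0.03,0.112,-0.047]] 11
[0.4390923  0.32623927 0.15603813]
```

Request:
step_arm(series=[[130,-15,7,-31,-0.03,0.11,-0.04],[130,-13,7,-32,-0.03,0.11,-0.05],[130,-9,8,-33,-0.03,0.1,-0.04],[130,-6,8,-33,-0.03,0.11,-0.05],[130,-2,9,-34,-0.03,0.11,-0.04],[130,0,10,-33,-0.04,0.11,-0.05],[130,4,12,-33,-0.03,0.11,-0.04],[130,7,12,-32,-0.03,0.11,-0.04],[130,9,14,-31,-0.03,0.1,-0.05],[130,12,16,-29,-0.03,0.11,-0.04],[130,15,16,-27,-0.03,0.11,-0.05]])

```text
clock: 1.07
tool_pos: [0.4405, 0.3251, 0.1566]
orientation: [0.687, -0.671, -0.222, -0.17]
contact_force: [0.8, 0.4, -0.3]
finger_gap: 0.0415
```

```bash
python3 - <<'E'
from h import *
from station import robot
st=robot.observe(); R0,p0=pose(st); W=robot.camera_params("wrist"); im=robot.camera("wrist")
print(st['clock'],st['q'].round(2),R0.round(3))
C=-W['R'].T@W['t']; print(R0.T@(C-p0))
b=im[:,:,::-1].copy(); cv2.imwrite("pics/w1raw.png",b)
M=np.array([(-55,45,16),(-55,-45,16),(55,36-7.9,16),(55,-36-7.9,16),(-7,-38,24),(-7,38,24),(7,38,24),(7,-38,24)])/1000
uv=proj(W,FP+M@FR.T); print(uv.round(1))
b=cv2.resize(b,(768,576),interpolation=cv2.INTER_CUBIC)
for u in uv: cv2.drawMarker(b,tuple(int(x*1.5) for x in u),(255,0,255),0,8)
cv2.imwrite("pics/w1.png",b)
E
```

```text
1.0667 [ 0.79 -0.45  1.93 -0.38  1.23  0.76] [[ 0.843  0.532 -0.078]
 [ 0.065  0.043  0.997]
 [ 0.534 -0.846  0.002]]
[ 0.00015607 -0.14288472  0.06506118]
[[171.6 127.9]
 [179.  242.9]
 [322.6 150.8]
 [317.6 241. ]
 [239.1 238.6]
 [237.9 138.7]
 [257.8 138.7]
 [257.4 238.6]]
```

View pics/w1.png

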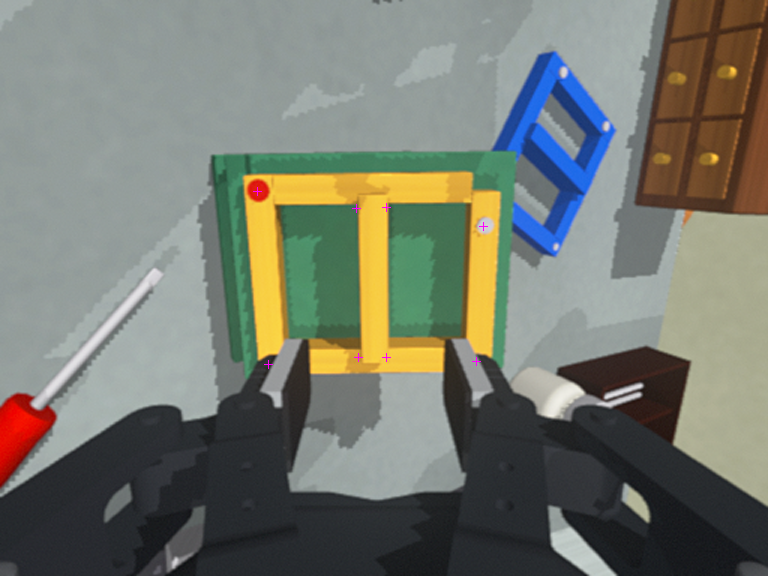

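The wrist view confirms it. The red dot at about (172,127) and the screws land on the predicted marks, and the bridge lies at x ≈ 239–258 px. Descending.

```bash
python3 - <<'E'
from h import *
from station import robot
R0,p0=pose(robot.observe())
R1=toolR(FR[:,0],FR[:,2])
r,_,p=plan(R0,p0,R1,FP+FR@[0.0005,0,.004],130,n=4,pd=1); show(r); print(p)
E
```

```text
[[130,-0.3,25.7,1.5,0,0,0],[130,-0.4,25.6,1.4,0,0,0],[130,-0.3,25.7,1.5,0.01,-0.01,0],[130,-0.4,25.6,1.2,-0.003,0.001,0.006]] 4
[0.49545813 0.33079341 0.06638422]
```

Request:
step_arm(series=[[130,-0.5,30,1.5,0,0,0],[130,-0.5,30,1.5,0,0,0],[130,-0.5,25,1.5,0,-0.01,0],[130,0,17.5,1,0,0,0],[255,0,0,0,0,0,0],[255,0,0,0,0,0,0],[255,0,0,0,0,0,0]])

```text
clock: 1.7
tool_pos: [0.4927, 0.3367, 0.0711]
orientation: [0.686, -0.671, -0.228, -0.165]
contact_force: [1.1, -0.3, -3.2]
finger_gap: 0.0121
```

```bash
python3 - <<'E'
from h import *
from station import robot
st=robot.observe(); R0,p0=pose(st); W=robot.camera_params("wrist"); im=robot.camera("wrist"); st2=robot.observe()
print(st['joint_velocities'].round(3),st['finger_gap'],st2['finger_gap'],st2['tool_pos'],st2['contact_force'],st2['moment'])
print((FR.T@(p0-FP)*1000).round(1)); 
rv=R.from_matrix(R0.T@toolR(FR[:,0],FR[:,2])).as_rotvec(); print(rv.round(3))
cv2.imwrite("pics/w2.png",cv2.resize(im[:,:,::-1],(768,576),interpolation=cv2.INTER_CUBIC))
s=robot.camera("side");cv2.imwrite("pics/s2.png",cv2.resize(s[100:240,150:300,::-1],None,fx=4,fy=4,interpolation=cv2.INTER_CUBIC))
E
```

```text
[ 0.008 -0.013 -0.002  0.028  0.016  0.001] 0.012080918553827391 0.012291047229819338 [0.4921836  0.3368745  0.07091829] [-0.22518198 -0.27306939 -3.96000085] [-0.0553965   0.58548092 -0.00465891]
[1.  6.1 9.3]
[-0.002  0.012  0.005]
```

View pics/w2.png

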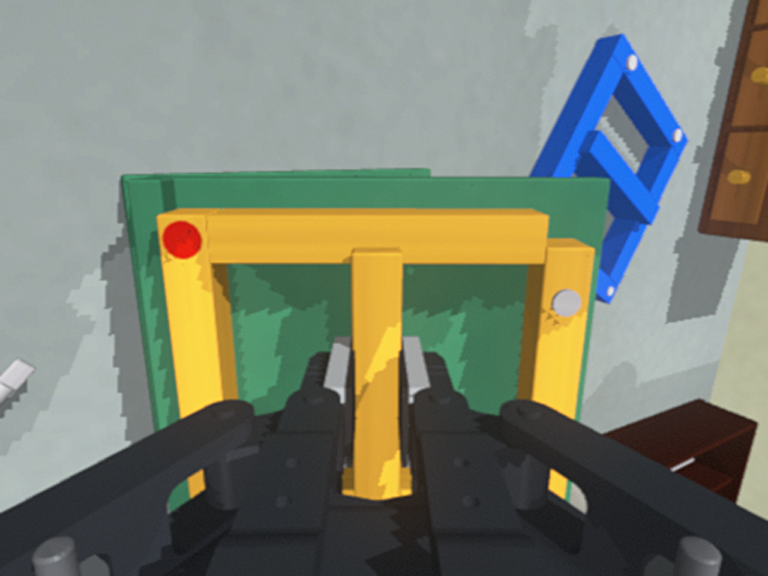

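View pics/s2.png

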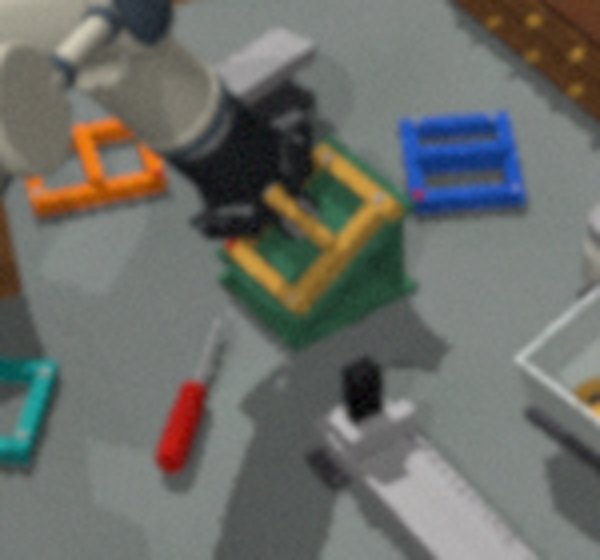

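The grip is good but 6 mm off-centre and 5 mm shallow, because I planned from a reading taken while the arm was still settling. I'll open, shift, close again, and from now on track the commanded pose.

Request:
step_arm(series=[[130,0,0,0,0,0,0],[130,0,0,0,0,0,0],[130,0,3,-3,0,0,0],[130,0,2,-3,0,0,0],[255,0,0,0,0,0,0],[255,0,0,0,0,0,0],[255,0,0,0,0,0,0]])

```text
clock: 2.38
tool_pos: [0.4959, 0.3308, 0.0659]
orientation: [0.686, -0.671, -0.227, -0.165]
contact_force: [0.5, -0.1, -1.6]
finger_gap: 0.0127
```

```bash
python3 - <<'E'
from h import *
from station import robot
W=robot.camera("wrist"); st=robot.observe(); R0,p0=pose(st)
print(st['clock'],st['finger_gap'],st['contact_force'],(FR.T@(p0-FP)*1000).round(1),R.from_matrix(R0.T@toolR(FR[:,0],FR[:,2])).as_rotvec().round(3))
cv2.imwrite("pics/w3.png",cv2.resize(W[:,:,::-1],(768,576),interpolation=cv2.INTER_CUBIC))
E
```

```text
2.4333 0.012321328798626883 [ 1.10106698 -0.57978162  0.3254217 ] [ 0.4 -0.1  3.4] [-0.002  0.013  0.004]
```

View pics/w3.png

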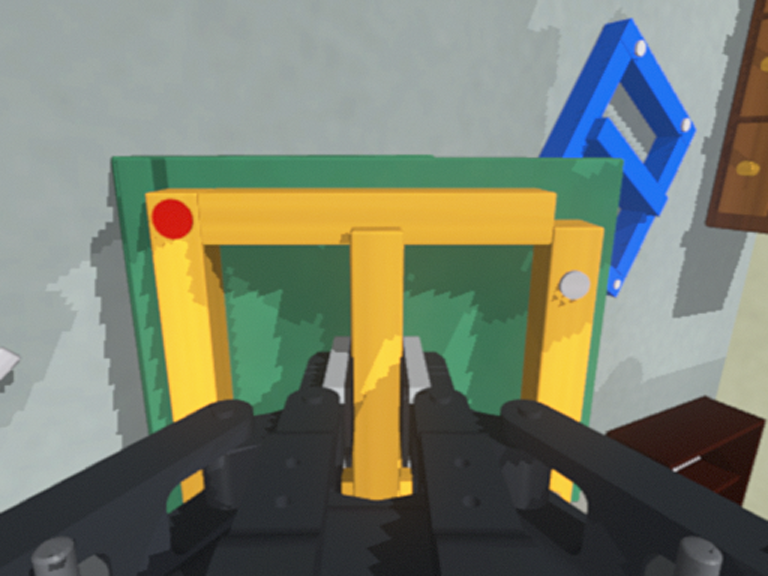

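The grip is now centred: the bridge sits between the pads and the tip is 3.4 mm above the underside. I'll plan the lift and carry to the caliper.

```bash
cat >> h.py <<'E'
import json
def savecmd(Rc,pc): json.dump([Rc.tolist(),pc.tolist()],open('cmd.json','w'))
def loadcmd(): a=json.load(open('cmd.json')); return np.array(a[0]),np.array(a[1])
def apply(rows,Rc,pc):
    for r in rows:
        pc=pc+Rc@np.array(r[1:4])/1000; Rc=Rc@R.from_rotvec(r[4:]).as_matrix()
    return Rc,pc
CY=.023; CM=np.array([.4287,-.0063,.030]); CR=R.from_euler('z',CY).as_matrix()
E
python3 - <<'E'
from h import *
from station import robot
st=robot.observe(); print(st['clock'],st['tool_pos'])
R0,p0=pose(st)
a,R1,p1=plan(R0,p0,R0,p0+FR@[0,0,.07],255,n=2)
b,R2,p2=plan(R1,p1,R1,np.array([.46,.28,.19]),255,n=2)
yaw=-np.radians(47.9)+CY
# diag midpoint (0,-3.95) at caliper (0,7)
off=R.from_euler('z',yaw).as_matrix()@np.array([0,-.00395,0])
tgt=CM+CR@np.array([0,.007,0])-off; print(tgt,yaw)
c,R3,p3=plan(R2,p2,down(yaw),np.array([tgt[0],tgt[1],.12]),255,smax=38)
show(a+b+c)
savecmd(*apply(a+b+c,R0,p0)); print(p3, loadcmd())
E
```

```text
2.4333 [0.49580874 0.33069912 0.06578787]
[0.43140814 0.00341304 0.03      ] -0.8130127117052838
[[255,0,-35,0,0,0,0],[255,0.3,-35,0.1,0,0,0],[255,16,-28,-24,0,0,0],[255,15.7,-28.4,-24,0,0,0],[255,-9,4,-30,-0.03,0.1,0.06],[255,-6,5,-31,-0.03,0.1,0.06],[255,-3,6,-31,-0.02,0.09,0.06],[255,1,6,-32,-0.03,0.1,0.05],[255,4,8,-30,-0.03,0.1,0.06],[255,8,8,-30,-0.03,0.1,0.06],[255,11,9,-29,-0.02,0.09,0.06],[255,14,8,-27,-0.03,0.1,0.06],[255,17,8.1,-25.7,-0.028,0.101,0.056]] 13
[0.43135076 0.00339927 0.11999691] (array([[ 6.87139799e-01,  2.56741458e-05,  7.26525220e-01],
       [-7.26525165e-01,  4.17019301e-04,  6.87139732e-01],
       [-2.85333314e-04, -9.99999913e-01,  3.05203472e-04]]), array([0.43135076, 0.00339927, 0.11999691]))
```

Request:
step_arm(series=[[255,0,-15,0,0,0,0],[255,0,-25,0,0,0,0],[255,0,-30,0,0,0,0],[255,16,-28,-24,0,0,0],[255,16,-28,-24,0,0,0],[255,-9,4,-30,-0.03,0.1,0.06],[255,-6,5,-31,-0.03,0.1,0.06],[255,-3,6,-31,-0.02,0.09,0.06],[255,1,6,-32,-0.03,0.1,0.05],[255,4,8,-30,-0.03,0.1,0.06],[255,8,8,-30,-0.03,0.1,0.06],[255,11,9,-29,-0.02,0.09,0.06]])

```text
clock: 3.43
tool_pos: [0.4371, 0.0637, 0.1337]
orientation: [0.675, -0.67, 0.17, -0.258]
contact_force: [0.9, 0.1, -3.8]
finger_gap: 0.0127
```

Request:
step_arm(series=[[255,14,8,-27,-0.03,0.1,0.06],[255,17,8,-26,-0.03,0.1,0.06],[255,0,0,0,0,0,0],[255,0,0,0,0,0,0]])

```text
clock: 3.77
tool_pos: [0.4306, 0.0014, 0.1175]
orientation: [-0.648, 0.65, -0.284, 0.277]
contact_force: [-0.2, -0.4, -3.8]
finger_gap: 0.0126
```

```bash
python3 - <<'E'
from h import *
from station import robot
for n in ["wrist","top","side"]:
    if n=="wrist": print(robot.camera_params(n))
    im=robot.camera(n)[:,:,::-1]; cv2.imwrite(f"pics/{n}4raw.png",im)
    if n=="wrist": im=cv2.resize(im,(768,576),interpolation=cv2.INTER_CUBIC)
    if n=="top": im=cv2.resize(im[150:240,220:345],None,fx=6,fy=6,interpolation=cv2.INTER_CUBIC)
    if n=="side": im=cv2.resize(im[140:290,190:340],None,fx=4,fy=4,interpolation=cv2.INTER_CUBIC)
    cv2.imwrite(f"pics/{n}4.png",im)
st=robot.observe(); R0,p0=pose(st); Rc,pc=loadcmd()
print(st['clock'],p0,pc,R.from_matrix(R0.T@Rc).as_rotvec().round(4),st['contact_force'],st['finger_gap'],st['q'].round(2))
E
```

```text
{'vfov': 61.38141259978629, 'cx': 250.77745350449248, 'cy': 187.49376351588603, 'R': array([[ 0.68526295, -0.72825875, -0.00734102],
       [-0.70100992, -0.66228905,  0.26449633],
       [-0.19748365, -0.17610341, -0.96435875]]), 't': array([-0.29360129,  0.29759065,  0.35351042])}
3.9167 [0.43099295 0.00399838 0.11918577] [0.43135076 0.00339927 0.11999691] [ 0.0027  0.0031 -0.0046] [ 0.21515655 -0.33621489 -3.24590766] 0.012527243785343764 [-0.07 -0.37  1.85  0.    1.67  0.74]
```

View pics/wrist4.png

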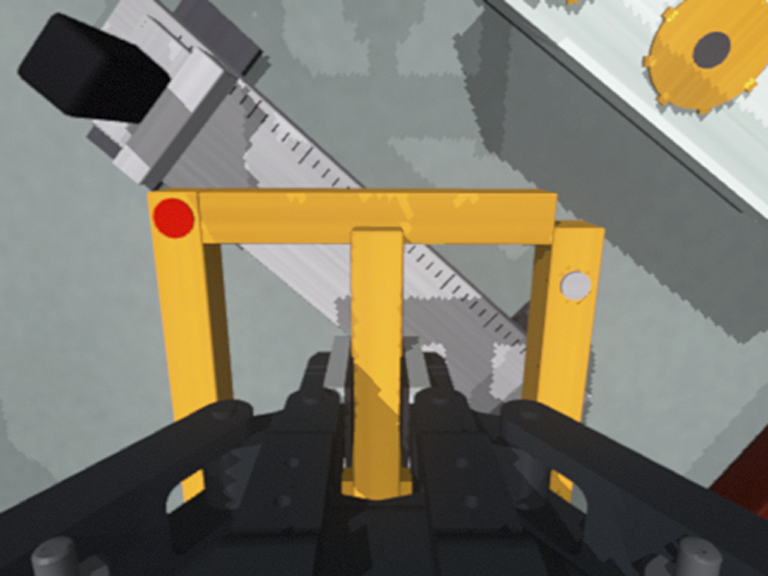

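View pics/top4.png

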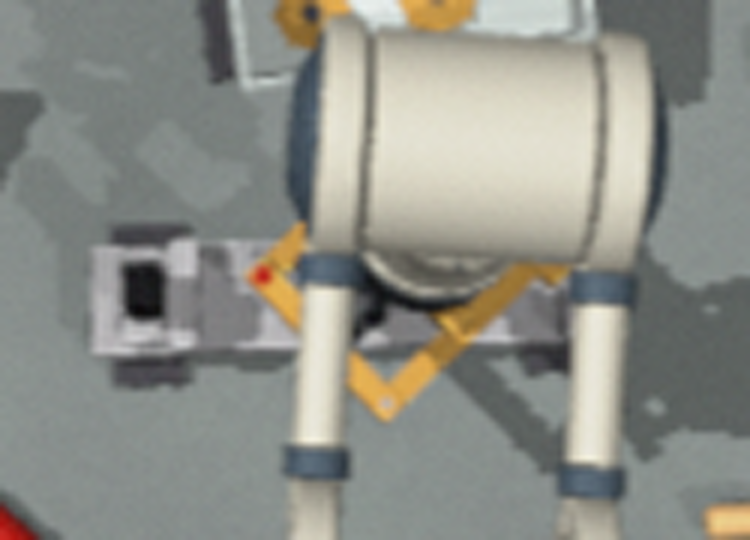

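View pics/side4.png

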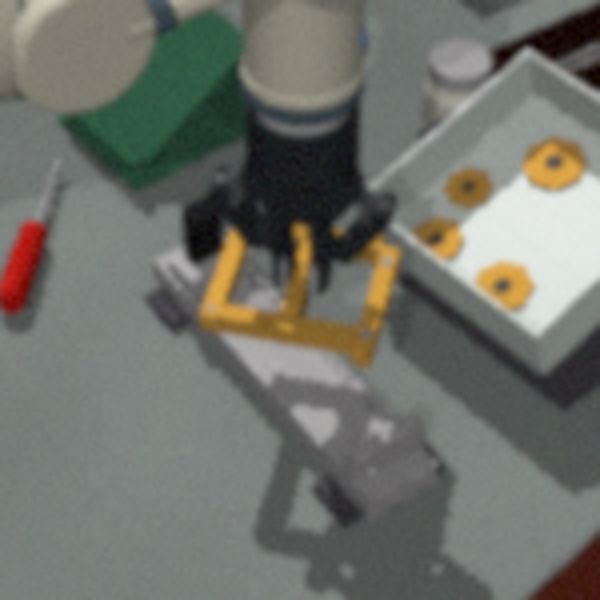

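The frame is level over the caliper, dot end towards the sliding jaw. I'll check the caliper's edges in the wrist view: bed edge (240,80) to (365,188), jaw face (228,80) to (150,188).

```bash
python3 - <<'E'
from h import *
p={'vfov': 61.38141259978629, 'cx': 250.77745350449248, 'cy': 187.49376351588603, 'R': np.array([[ 0.68526295, -0.72825875, -0.00734102],
       [-0.70100992, -0.66228905,  0.26449633],
       [-0.19748365, -0.17610341, -0.96435875]]), 't': np.array([-0.29360129,  0.29759065,  0.35351042])}
u=lambda c:un(c,(0,0),1.5)
e=onz(p,[u((243,82)),u((365,188)),u((525,322)),u((215,225)),u((338,325))],.03); print(e.round(4))
d=e[0]-e[1]; print("yaw",-np.arctan2(d[0],d[1]))
d=e[0]-e[2]; print("yaw",-np.arctan2(d[0],d[1]))
j=onz(p,[u((222,70)),u((150,187))],.03); print("jaw face base",j.round(4))
im=cv2.imread("pics/wrist4raw.png"); cv2.imwrite("pics/w4c.png",cv2.resize(im[0:140,0:200],None,fx=4,fy=4,interpolation=cv2.INTER_CUBIC))
E
```

```text
[[ 0.4586  0.1092  0.03  ]
 [ 0.4618  0.0384  0.03  ]
 [ 0.4684 -0.0651  0.03  ]
 [ 0.3999  0.0787  0.03  ]
 [ 0.4026  0.002   0.03  ]]
yaw 0.04497089518176512
yaw 0.055799263638287314
jaw face base [[0.4561 0.1191 0.03  ]
 [0.3931 0.112  0.03  ]]
```

View pics/w4c.png

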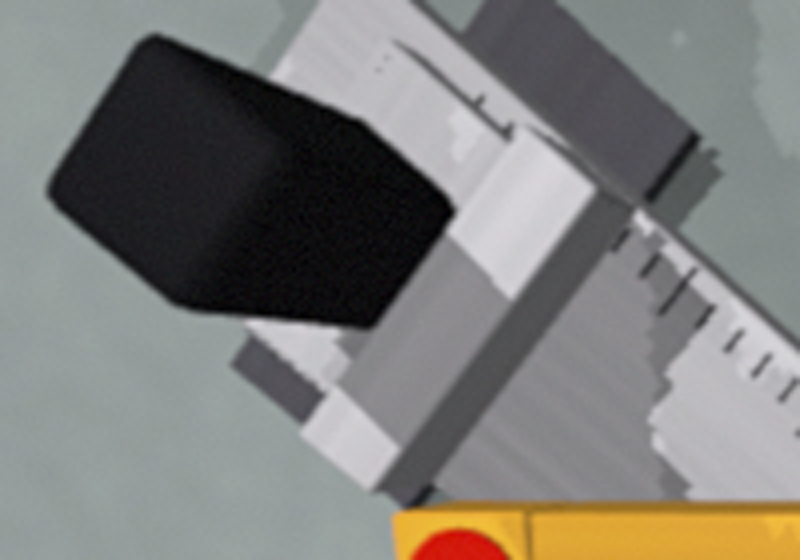

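```bash
python3 - <<'E'
from h import *
p={'vfov': 61.38141259978629, 'cx': 250.77745350449248, 'cy': 187.49376351588603, 'R': np.array([[ 0.68526295, -0.72825875, -0.00734102],
       [-0.70100992, -0.66228905,  0.26449633],
       [-0.19748365, -0.17610341, -0.96435875]]), 't': np.array([-0.29360129,  0.29759065,  0.35351042])}
u=lambda c:un(c,(0,0),4)
j=onz(p,[u((628,212)),u((432,485)),u((800,350))],.03); print("face base",j.round(4), np.arctan2(j[0,1]-j[1,1],j[0,0]-j[1,0]))
j=onz(p,[u((598,190)),u((385,488))],.054); print("face top",j.round(4), np.arctan2(j[0,1]-j[1,1],j[0,0]-j[1,0]))
# top pictures again full fit of caliper edges: fine edges in raw top0
t=cv2.imread("pics/top0.png"); cv2.imwrite("pics/t_cal2.png",cv2.resize(t[180:218,228:328],None,fx=8,fy=8,interpolation=cv2.INTER_LINEAR))
g=cv2.cvtColor(t,cv2.COLOR_BGR2GRAY).astype(int)
for c in (262,275,290,305): print(c,g[184:216,c])
E
```

```text
face base [[0.4572 0.1124 0.03  ]
 [0.3989 0.1095 0.03  ]
 [0.4602 0.0773 0.03  ]] 0.049955271229707505
face top [[0.4588 0.1106 0.054 ]
 [0.4019 0.108  0.054 ]] 0.046396309279943086
262 [137 130 129 125 125 126 160 153 147 176 187 187 183 184 182 161 134 122
 126 126 126 128 153 177 113  92  95 100 139 143 147 146]
275 [128 127 126 126 125 116 165 167 164 177 183 184 179 180 179 180 177 179
 181 181 179 181 183 163 107  93 131 141 141 141 141 143]
290 [128 126 127 125 129 167 167 163 175 183 183 180 179 178 175 178 182 183
 183 180 180 183 181 113  89  94 133 139 139 139 140 141]
305 [127 116 116 113 114 173 165 160 174 178 181 179 179 176 177 177 181 180
 179 177 177 181 196 122  89 112 132 143 142 142 142 144]
```

Request:
step_arm(series=[[255,1.5,30,1.5,0,-0.012,0],[255,0,30,0,0,0,0],[255,0,18,0,0,0,0],[255,0,3,0,0,0,0],[255,0,2,0,0,0,0],[255,0,1,0,0,0,0]])

```text
clock: 4.42
tool_pos: [0.4334, 0.0041, 0.0366]
orientation: [0.652, -0.652, 0.276, -0.273]
contact_force: [0.7, -0.2, -4.0]
finger_gap: 0.0124
```

Request:
step_arm(series=[[255,0,1,0,0,0,0],[255,0,1,0,0,0,0],[255,0,0,0,0,0,0]])

```text
clock: 4.67
tool_pos: [0.4337, 0.0034, 0.0348]
orientation: [0.652, -0.651, 0.276, -0.274]
contact_force: [0.7, 0.5, -0.7]
finger_gap: 0.0126
```

The wrist load dropped to about zero, so the frame is resting on the bed. I'll release it and plan the move to the jaw grip.

```bash
sed -i 's/^CY=.*/CY=.035; CM=np.array([.431,-.006,.030]); CR=R.from_euler("z",CY).as_matrix()/' h.py; python3 - <<'E'
from h import *
Rc,pc=loadcmd()
rows=[[255,1.5,30,1.5,0,-.012,0],[255,0,56,0,0,0,0]]
Rc,pc=apply(rows,Rc,pc); print(pc)
a=[[130,0,0,0,0,0,0]]*3+[[130,0,-20,0,0,0,0],[120,0,-38,0,0,0,0],[100,0,-38,0,0,0,0]]
Rc,pc=apply(a,Rc,pc)
b,R1,p1=plan(Rc,pc,down(CY),np.array([.427,.1365,.125]),70); show(b)
c,R2,p2=plan(R1,p1,R1,np.array([.427,.1365,.062]),70,n=2); show(c); print(p2)
savecmd(R2,p2)
E
```

```text
[0.43347347 0.00337605 0.03399695]
[[70,-14,1,13,0,-0.12,0],[70,-13,0,14,0,-0.12,0],[70,-11,1,15,0,-0.12,0],[70,-9,1,17,0,-0.12,0],[70,-7,1,18,0,-0.12,0],[70,-4,0,18,0,-0.12,0],[70,-2.9,1.1,19.3,0,-0.116,0]] 7
[[70,0,31,0,0,0,0],[70,0,32,0,0,0,0]] 2
[0.4269769  0.13649335 0.0619523 ]
```

Request:
step_arm(series=[[130,0,0,0,0,0,0],[130,0,0,0,0,0,0],[130,0,0,0,0,0,0],[130,0,-20,0,0,0,0],[120,0,-38,0,0,0,0],[100,0,-38,0,0,0,0]])

```text
clock: 5.17
tool_pos: [0.4322, 0.0031, 0.1293]
orientation: [-0.651, 0.652, -0.278, 0.272]
contact_force: [0.7, -0.3, 1.0]
finger_gap: 0.0517
```

Request:
step_arm(series=[[70,-14,1,13,0,-0.12,0],[70,-13,0,14,0,-0.12,0],[70,-11,1,15,0,-0.12,0],[70,-9,1,17,0,-0.12,0],[70,-7,1,18,0,-0.12,0],[70,-4,0,18,0,-0.12,0],[70,-3,1,19.5,0,-0.116,0],[70,0,0,0,0,0,0]])

```text
clock: 5.83
tool_pos: [0.4263, 0.1389, 0.1248]
orientation: [0.708, -0.706, -0.014, 0.017]
contact_force: [1.0, -0.7, 0.4]
finger_gap: 0.0619
```

```bash
python3 - <<'E'
from h import *
from station import robot
W=robot.camera_params("wrist")
for n in ["wrist","top"]:
    im=robot.camera(n)[:,:,::-1]; cv2.imwrite(f"pics/{n}5raw.png",im)
    if n=="wrist":
        im=cv2.resize(im,(768,576),interpolation=cv2.INTER_CUBIC)
        for X in ([.427,.1365,.096],[.4285,.110,.054]):
            cv2.drawMarker(im,tuple(int(x*1.5) for x in proj(W,np.array(X))[0]),(255,0,255),0,10)
    if n=="top": im=cv2.resize(im[150:240,220:345],None,fx=6,fy=6,interpolation=cv2.INTER_CUBIC)
    cv2.imwrite(f"pics/{n}5.png",im)
st=robot.observe();print(st['clock'],st['tool_pos'],st['finger_gap'])
E
```

```text
5.9333 [0.42652081 0.13658079 0.12476947] 0.062069099765532036
```

View pics/wrist5.png

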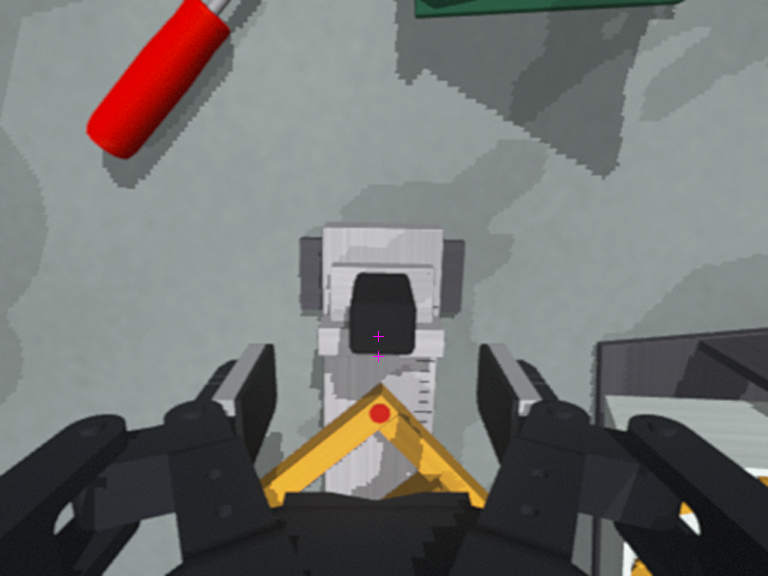

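View pics/top5.png

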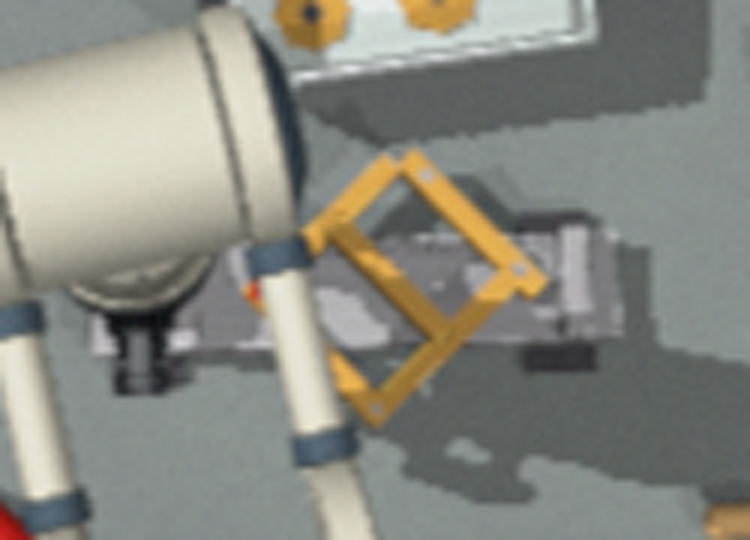

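The frame lies flat on the bed, its dot corner (380,385) on the jaw's centre line. The grip-top prediction matches the picture, so I'll descend and pinch the grip.

Request:
step_arm(series=[[70,1,31,0,0,0,0],[70,0,32,0,0,0,0],[255,0,0,0,0,0,0],[255,0,0,0,0,0,0],[255,0,0,0,0,0,0],[255,0,0,0,0,0,0]])

```text
clock: 6.43
tool_pos: [0.4283, 0.1361, 0.0634]
orientation: [0.708, -0.706, -0.011, 0.013]
contact_force: [1.9, -2.0, -2.7]
finger_gap: 0.0247
```

Gripped (24.7 mm, with the gauge reading about 1.5 mm low). Closing the jaw.

Request:
step_arm(series=[[255,0,0,-5,0,0,0],[255,0,0,-7,0,0,0],[255,0,0,-5,0,0,0],[255,0,0,-3,0,0,0],[255,0,0,0,0,0,0]])

```text
clock: 6.85
tool_pos: [0.4288, 0.1157, 0.0634]
orientation: [0.708, -0.706, -0.011, 0.013]
contact_force: [-0.3, -1.1, 6.5]
finger_gap: 0.025
```

Request:
step_arm(series=[[255,0,0,-2,0,0,0],[255,0,0,-2,0,0,0],[255,0,0,-1,0,0,0],[255,0,0,0,0,0,0]])

```text
clock: 7.18
tool_pos: [0.4289, 0.1114, 0.0634]
orientation: [0.708, -0.706, -0.012, 0.013]
contact_force: [-1.2, 2.2, 6.1]
finger_gap: 0.025
```

```bash
python3 - <<'E'
from h import *
from station import robot
for n in ["wrist","top"]:
    im=robot.camera(n)[:,:,::-1]; cv2.imwrite(f"pics/{n}6raw.png",im)
    if n=="wrist":
        im=cv2.resize(im,(768,576),interpolation=cv2.INTER_CUBIC)
    if n=="top": im=cv2.resize(im[150:240,220:345],None,fx=6,fy=6,interpolation=cv2.INTER_CUBIC)
    cv2.imwrite(f"pics/{n}6.png",im)
st=robot.observe();print(st['clock'],st['tool_pos'],st['finger_gap'],st['contact_force'],st['moment'])
E
```

```text
7.2833 [0.42896253 0.11144253 0.06341304] 0.025396378080338348 [-0.73719099  1.4280315   7.21003524] [ 0.14978355  0.25605686 -0.46139526]
```

View pics/wrist6.png

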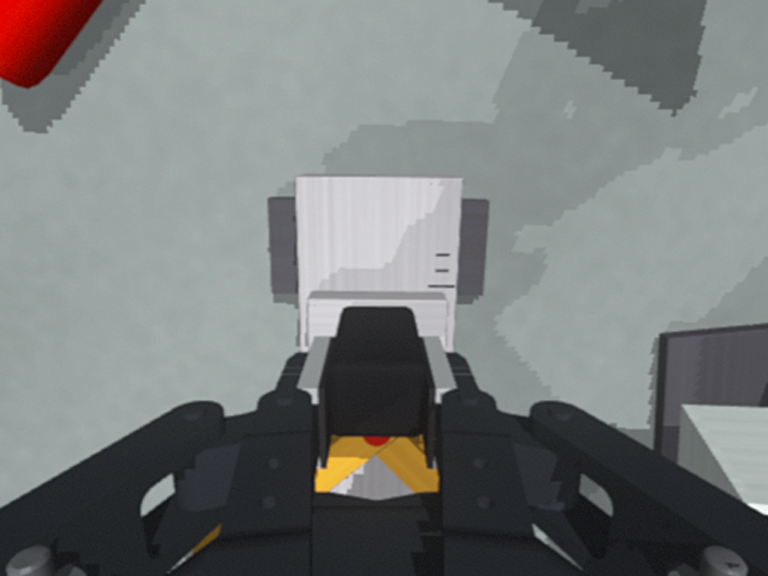

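View pics/top6.png

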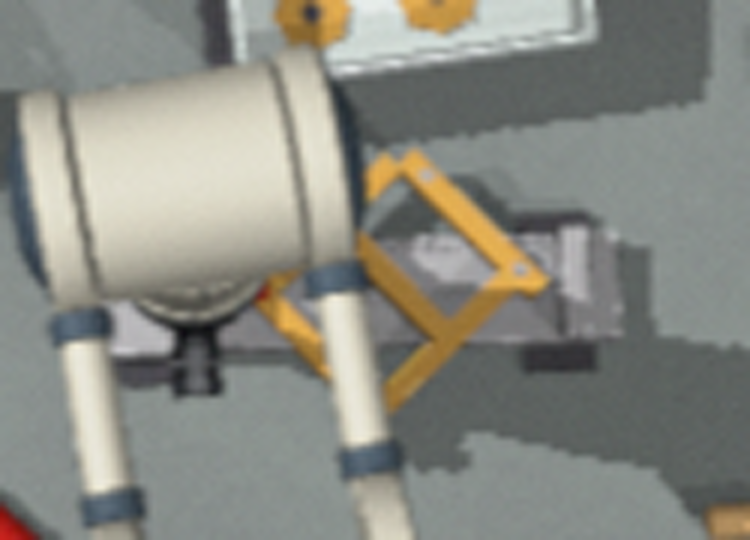

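The frame hasn't moved yet; the dot is just ahead of the jaw. I'll keep closing in small steps.

Request:
step_arm(series=[[255,0,0,-1,0,0,0],[255,0,0,-1,0,0,0],[255,0,0,0,0,0,0]])

```text
clock: 7.53
tool_pos: [0.429, 0.1098, 0.0634]
orientation: [0.708, -0.706, -0.012, 0.013]
contact_force: [-0.5, 3.3, 6.6]
finger_gap: 0.0253
```

Request:
step_arm(series=[[255,0,0,-1,0,0,0],[255,0,0,-1,0,0,0],[255,0,0,0,0,0,0]])

```text
clock: 7.78
tool_pos: [0.429, 0.1078, 0.0634]
orientation: [0.708, -0.706, -0.012, 0.013]
contact_force: [-0.7, 3.4, 6.6]
finger_gap: 0.025
```

Request:
step_arm(series=[[255,0,0,-1,0,0,0],[255,0,0,0,0,0,0]])

```text
clock: 7.95
tool_pos: [0.4291, 0.1069, 0.0634]
orientation: [0.708, -0.706, -0.012, 0.014]
contact_force: [-0.2, 3.4, 6.9]
finger_gap: 0.025
```

Request:
step_arm(series=[[255,0,0,-1,0,0,0],[255,0,0,0,0,0,0]])

```text
clock: 8.12
tool_pos: [0.4291, 0.1059, 0.0634]
orientation: [0.708, -0.706, -0.012, 0.014]
contact_force: [-0.1, 3.5, 5.6]
finger_gap: 0.0252
```

Request:
step_arm(series=[[255,0,0,-1,0,0,0],[255,0,0,0,0,0,0]])

```text
clock: 8.28
tool_pos: [0.4291, 0.1052, 0.0634]
orientation: [0.708, -0.706, -0.012, 0.014]
contact_force: [-1.4, 4.5, 6.5]
finger_gap: 0.0251
```

Request:
step_arm(series=[[255,0,0,-1,0,0,0],[255,0,0,0,0,0,0]])

```text
clock: 8.45
tool_pos: [0.4291, 0.1049, 0.0634]
orientation: [0.709, -0.705, -0.012, 0.014]
contact_force: [0.2, 7.9, 5.5]
finger_gap: 0.0251
```

```bash
python3 - <<'E'
from h import *
from station import robot
for n in ["side","top"]:
    im=robot.camera(n)[:,:,::-1]; cv2.imwrite(f"pics/{n}7raw.png",im)
    if n=="side": im=cv2.resize(im[170:290,210:330],None,fx=5,fy=5,interpolation=cv2.INTER_CUBIC)
    if n=="top": im=cv2.resize(im[150:240,220:345],None,fx=6,fy=6,interpolation=cv2.INTER_CUBIC)
    cv2.imwrite(f"pics/{n}7.png",im)
st=robot.observe();print(st['clock'],st['tool_pos'],st['contact_force'])
E
```

```text
8.55 [0.42909544 0.10493294 0.06339886] [-0.50359105  8.51893337  6.28473354]
```

View pics/top7.png

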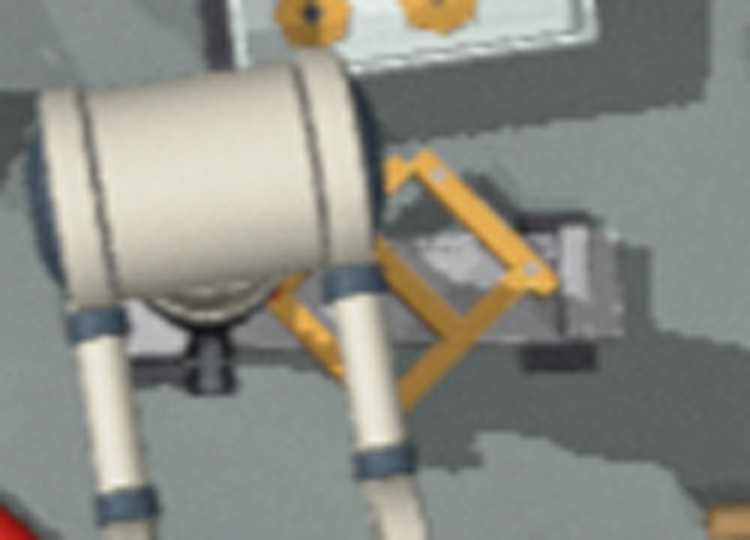

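View pics/side7.png

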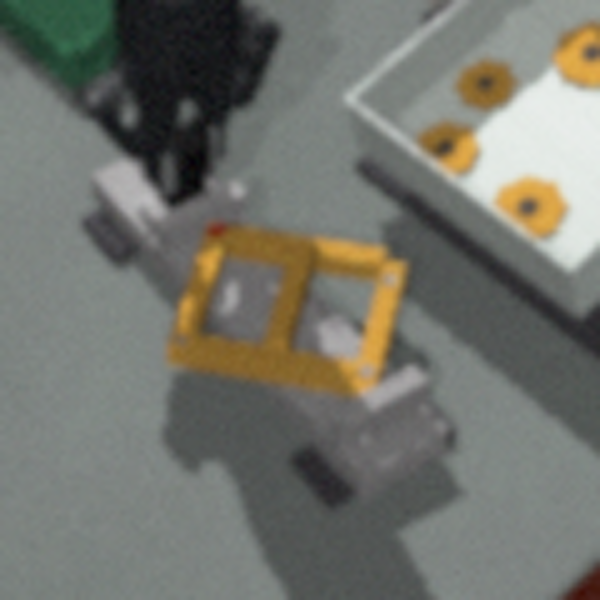

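The force jumped to 8.5 N with the jaw stalled at tool y = 0.1049, so both jaws are pressing. I'll hold for 0.3 s.

Request:
step_arm(series=[[255,0,0,-0.5,0,0,0],[255,0,0,0,0,0,0],[255,0,0,0,0,0,0],[255,0,0,0,0,0,0],[255,0,0,0,0,0,0]])

```text
clock: 8.97
tool_pos: [0.4291, 0.1049, 0.0634]
orientation: [0.709, -0.705, -0.012, 0.014]
contact_force: [0.5, 9.3, 6.5]
finger_gap: 0.0247
```

```bash
python3 - <<'E'
from h import *
from station import robot
im=robot.camera("wrist")[:,:,::-1]
st=robot.observe();print(st['clock'],st['tool_pos'],st['contact_force'])
cv2.imwrite("pics/w8.png",cv2.resize(im[150:,150:350],None,fx=3,fy=2.5,interpolation=cv2.INTER_CUBIC))
E
```

```text
9.0167 [0.42911407 0.10486284 0.06342849] [ 0.41043426 10.13723302  4.7360808 ]
```

View pics/w8.png

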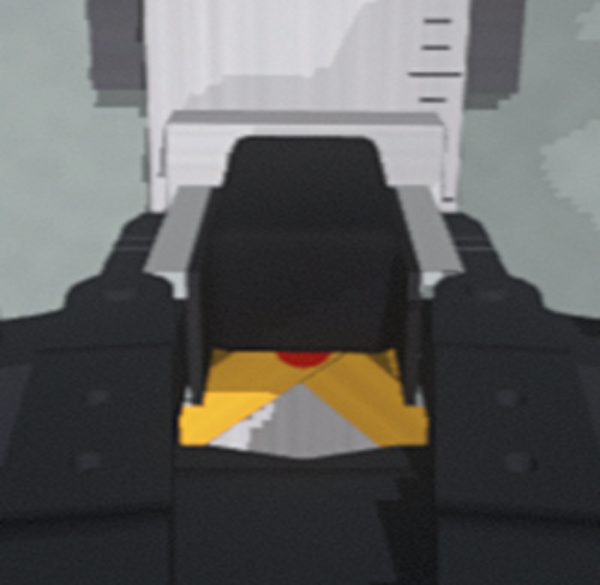

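First reading: jaw stalled at tool y = 0.1049 with 10 N, dot centred. Next I'll open the jaw 15 mm, release it and return to the frame.

```bash
python3 - <<'E'
from h import *
Rc,pc=loadcmd()
Rc,pc=apply([[255,1,0,-33.5,0,0,0],[255,0,0,16,0,0,0]],Rc,pc); print(pc)
Rc,pc=apply([[0,0,-70,0,0,0,0]],Rc,pc)
b,R1,p1=plan(Rc,pc,down(-.801),np.array([.4337,-.001,.13]),125); show(b); print(p1)
savecmd(R1,p1)
E
```

```text
[0.42858427 0.11903866 0.06194506]
[[125,0,0,-17,0,0.12,0],[125,2,1,-17,0,0.12,0],[125,5,0,-17,0,0.12,0],[125,6,0,-16,0,0.12,0],[125,8,0,-15,0,0.12,0],[125,10,1,-14,0,0.12,0],[125,11,-0.1,-13,0,0.116,0]] 7
[ 0.4337163  -0.00101724  0.12999513]
```

Request:
step_arm(series=[[255,0,0,4,0,0,0],[255,0,0,7,0,0,0],[255,0,0,5,0,0,0],[100,0,0,0,0,0,0],[100,0,0,0,0,0,0],[100,0,-15,0,0,0,0],[100,0,-30,0,0,0,0],[100,0,-25,0,0,0,0]])

```text
clock: 9.68
tool_pos: [0.4274, 0.1183, 0.1317]
orientation: [0.707, -0.707, -0.01, 0.015]
contact_force: [0.2, -0.4, 0.4]
finger_gap: 0.0516
```

Request:
step_arm(series=[[125,0,0,-17,0,0.12,0],[125,2,1,-17,0,0.12,0],[125,5,0,-17,0,0.12,0],[125,6,0,-16,0,0.12,0],[125,8,0,-15,0,0.12,0],[125,10,1,-14,0,0.12,0],[125,11,0,-13,0,0.116,0],[125,0,0,0,0,0,0],[125,0,0,0,0,0,0]])

```text
clock: 10.43
tool_pos: [0.4332, -0.0018, 0.129]
orientation: [-0.651, 0.652, -0.277, 0.273]
contact_force: [-0.3, -0.8, 0.4]
finger_gap: 0.0438
```

```bash
cat > look.py <<'E'
from h import *
from station import robot
def fit_level(W,obs,zu=.03,s=-.0079,x0=(.433,0,-.8)):
    M=dict(dot=(-.055,.045,.016),e1=(.055,.036+s,.016),e2=(.055,-.036+s,.016),d2=(-.055,-.045,.016),
      b1=(-.007,.052,.024),b2=(.007,.052,.024),c0=(-.062,.052,.016),r1=(.062,.052+s,.016))
    def res(v):
        Rm=R.from_euler('z',v[2]).as_matrix()
        return np.concatenate([proj(W,Rm@np.array(M[k])+[v[0],v[1],zu])[0]-np.array(obs[k]) for k in obs])
    o=least_squares(res,x0); return o.x,res(o.x).round(2)
E
python3 - <<'E'
from look import *
W=robot.camera_params("wrist"); im=robot.camera("wrist")[:,:,::-1]; st=robot.observe()
json.dump({k:(v.tolist() if hasattr(v,'tolist') else v) for k,v in W.items()},open('W9.json','w'))
print(st['clock'],st['tool_pos'],st['finger_gap'])
cv2.imwrite("pics/w9.png",cv2.resize(im,(768,576),interpolation=cv2.INTER_CUBIC))
E
```

```text
10.4833 [ 0.4332589  -0.00111071  0.1291364 ] 0.04362628023575347
```

View pics/w9.png

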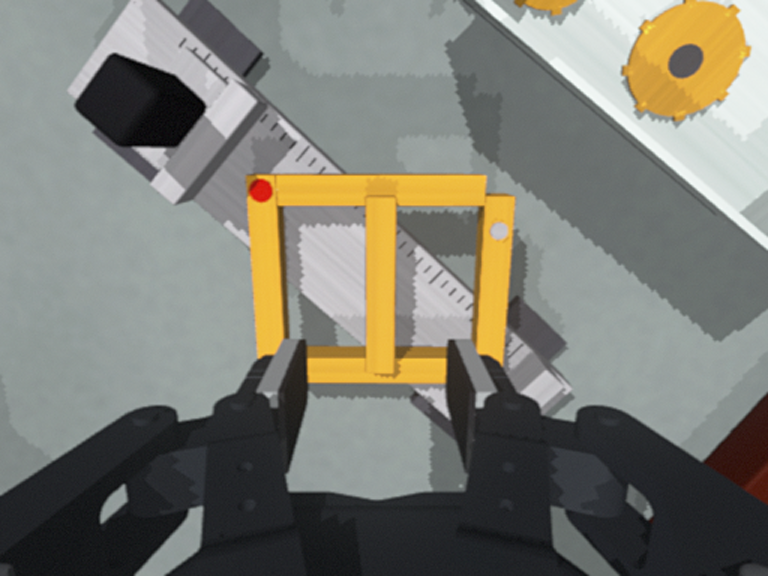

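The frame lies on the bed with its dot at (260,190), screw at (499,231) and rail corner at (515,195). Fitting its pose.

```bash
python3 - <<'E'
from look import *
W=json.load(open('W9.json')); W['R']=np.array(W['R']);W['t']=np.array(W['t'])
u=lambda c:un(c,(0,0),1.5)
o=dict(dot=u((260.5,190)),e1=u((499,231)),r1=u((515,195.5)),c0=u((247.5,175)))
v,r=fit_level(W,o); print(v.round(4),r)
Rc,pc=loadcmd(); st=robot.observe(); print(pose(st)[1]-pc)
Rt=down(v[2]); a,R1,p1=plan(Rc,pc,Rt,np.array([v[0],v[1],.0345]),125,n=4,pd=1); show(a); print(R.from_matrix(Rc.T@Rt).as_rotvec())
E
```

```text
[ 0.4356 -0.0017 -0.8128] [ 0.81  0.3  -0.45 -0.38  0.89  0.39 -1.26 -0.24]
[-4.57408247e-04 -9.34671570e-05 -8.58729462e-04]
[[125,0.5,23.9,0.2,0,0,0],[125,0.4,23.8,0.2,0,0.01,0],[125,0.5,23.9,0.2,0,0,0],[125,0.4,23.9,0.3,0,0.002,0]] 4
[-0.00030697  0.0115547  -0.00028343]
```

Request:
step_arm(series=[[125,0.5,30,0.5,0,0.01,0],[125,0.5,30,0,0,0,0],[125,0.5,25,0.5,0,0,0],[125,0.5,10.5,0,0,0,0],[255,0,0,0,0,0,0],[255,0,0,0,0,0,0],[255,0,0,0,0,0,0],[255,0,0,0,0,0,0]])

```text
clock: 11.15
tool_pos: [0.436, -0.0012, 0.0355]
orientation: [0.65, -0.65, 0.28, -0.277]
contact_force: [0.3, 2.0, -0.9]
finger_gap: 0.0127
```

```bash
python3 - <<'E'
from h import *
Rc,pc=loadcmd()
Rc,pc=apply([[125,2,95.5,1,0,.01,0],[255,0,-60,0,0,0,0]],Rc,pc); print(pc, pose(__import__('station').robot.observe())[1])
yaw=.911+CY
off=R.from_euler('z',yaw).as_matrix()@np.array([0,-.00395,0])
tgt=CM+CR@np.array([0.001,.003,0])-off; print(tgt,yaw)
b,R1,p1=plan(Rc,pc,down(yaw),np.array([tgt[0],tgt[1],.0945]),255,n=15); show(b); print(p1)
savecmd(R1,p1)
E
```

```text
[ 0.43582706 -0.00174309  0.09449488] [ 0.43596082 -0.00120508  0.03545395]
[ 0.42869063 -0.00065636  0.03      ] 0.9460000000000001
[[255,0,0,0,0,-0.12,0],[255,-1,0,0,0,-0.11,0],[255,0,0,-1,0,-0.12,0],[255,-1,0,0,0,-0.12,0],[255,0,0,0,0,-0.12,0],[255,-1,0,0,0,-0.11,0],[255,0,0,0,0,-0.12,0],[255,-1,0,0,0,-0.12,0],[255,0,0,0,0,-0.11,0],[255,0,0,0,0,-0.12,0],[255,-1,0,1,0,-0.12,0],[255,0,0,0,0,-0.12,0],[255,-1,0,0,0,-0.11,0],[255,0,0,1,0,-0.12,0],[255,-0.2,0,0,0,-0.117,0]] 15
[ 0.42873693 -0.0006522   0.09449515]
```

Request:
step_arm(series=[[255,0,-10,0,0,0,0],[255,0,-25,0,0,0,0],[255,0,-25,0,0,0,0]])

```text
clock: 11.4
tool_pos: [0.4345, -0.0018, 0.0944]
orientation: [-0.649, 0.65, -0.281, 0.276]
contact_force: [1.2, 0.2, -2.7]
finger_gap: 0.0129
```

Request:
step_arm(series=[[255,0,0,0,0,-0.12,0],[255,-1,0,0,0,-0.11,0],[255,0,0,-1,0,-0.12,0],[255,-1,0,0,0,-0.12,0],[255,0,0,0,0,-0.12,0],[255,-1,0,0,0,-0.11,0],[255,0,0,0,0,-0.12,0],[255,-1,0,0,0,-0.12,0],[255,0,0,0,0,-0.11,0],[255,0,0,0,0,-0.12,0],[255,-1,0,1,0,-0.12,0],[255,0,0,0,0,-0.12,0]])

```text
clock: 12.4
tool_pos: [0.43, -0.0009, 0.0951]
orientation: [0.676, -0.674, -0.21, 0.212]
contact_force: [0.8, -0.6, -4.6]
finger_gap: 0.0125
```

Request:
step_arm(series=[[255,-1,0,0,0,-0.11,0],[255,0,0,1,0,-0.12,0],[255,0,0,0,0,-0.117,0],[255,0,25,0,0,0,0],[255,0,25,0,0,0,0],[255,0,6,0,0,0,0],[255,0,0,0,0,0,0]])

```text
clock: 12.98
tool_pos: [0.4273, -0.0005, 0.0375]
orientation: [0.631, -0.628, -0.32, 0.325]
contact_force: [0.0, -0.1, -2.5]
finger_gap: 0.0124
```

```bash
python3 - <<'E'
from look import *
im=robot.camera("wrist")[:,:,::-1]
cv2.imwrite("pics/w10.png",cv2.resize(im,(768,576),interpolation=cv2.INTER_CUBIC))
im=robot.camera("side")[:,:,::-1]
cv2.imwrite("pics/s10.png",cv2.resize(im[170:290,210:330],None,fx=5,fy=5,interpolation=cv2.INTER_CUBIC))
st=robot.observe();R0,p0=pose(st);print(st['clock'],st['tool_pos'],st['contact_force'],np.arctan2(R0[1,0],R0[0,0]),R0[:,1].round(4))
E
```

```text
13.0833 [ 0.42862297 -0.0005662   0.03919418] [-0.29903716 -0.34652454 -2.78314912] 0.9469583511149607 [-0.0039  0.0013 -1.    ]
```

View pics/w10.png

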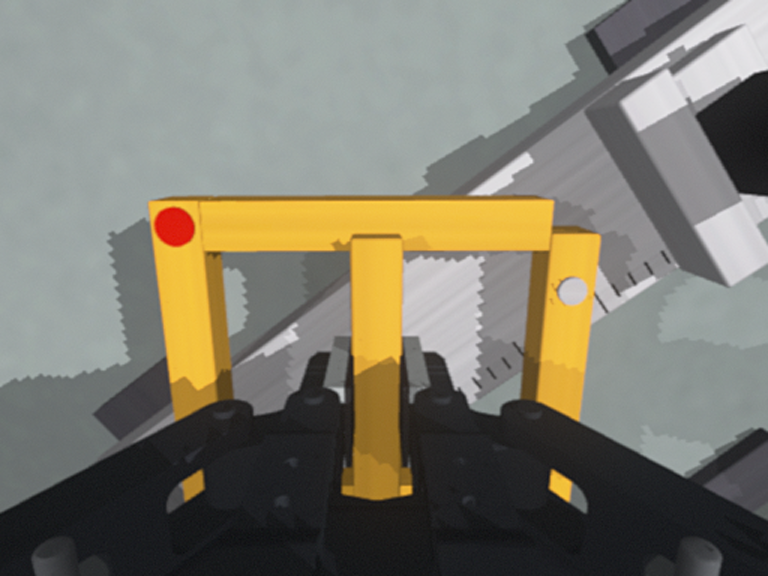

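View pics/s10.png

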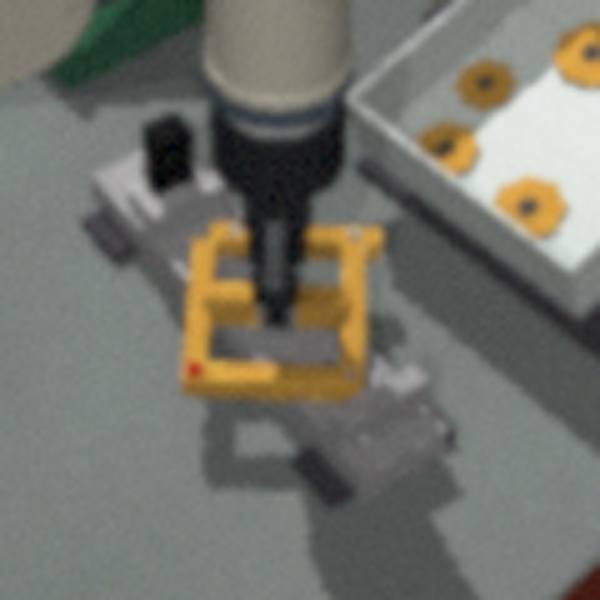

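The frame is turned and level. The slipped-rail corner at (600,233) faces the sliding jaw. I'll lower the last few millimetres.

Request:
step_arm(series=[[255,0,2,0,0,0,0],[255,0,1.5,0,0,0,0],[255,0,0,0,0,0,0]])

```text
clock: 13.33
tool_pos: [0.4289, -0.0005, 0.0355]
orientation: [0.63, -0.628, -0.322, 0.323]
contact_force: [-0.6, -0.1, -1.4]
finger_gap: 0.0125
```

Request:
step_arm(series=[[255,0,1,0,0,0,0],[255,0,0,0,0,0,0]])

```text
clock: 13.5
tool_pos: [0.4289, -0.0005, 0.0354]
orientation: [0.63, -0.628, -0.322, 0.323]
contact_force: [-4.0, 1.0, 6.6]
finger_gap: 0.0126
```

```bash
python3 - <<'E'
from h import *
Rc,pc=loadcmd()
Rc,pc=apply([[255,0,60.5,0,0,0,0],[255,0,-95,0,0,0,0]],Rc,pc); print(pc)
b,R1,p1=plan(Rc,pc,down(CY),np.array([.4285,.1188,.127]),100); show(b); print(p1)
savecmd(R1,p1)
E
```

```text
[ 0.42873605 -0.00066659  0.12899515]
[[100,12,0,9,0,0.11,0],[100,11,1,10,0,0.12,0],[100,10,0,11,0,0.11,0],[100,8,0,12,0,0.12,0],[100,7,0,14,0,0.11,0],[100,6,1,14,0,0.11,0],[100,4,0,14,0,0.12,0],[100,1.9,0,14.8,0,0.111,0]] 8
[0.42850135 0.11883191 0.12704498]
```

Request:
step_arm(series=[[125,0,0,0,0,0,0],[125,0,0,0,0,0,0],[125,0,0,0,0,0,0],[125,0,-20,0,0,0,0],[125,0,-37,0,0,0,0],[100,0,-38,0,0,0,0]])

```text
clock: 14.0
tool_pos: [0.4273, -0.0005, 0.1277]
orientation: [0.631, -0.627, -0.32, 0.325]
contact_force: [0.8, 0.2, 0.7]
finger_gap: 0.0517
```

Request:
step_arm(series=[[100,12,0,9,0,0.11,0],[100,11,1,10,0,0.12,0],[100,10,0,11,0,0.11,0],[100,8,0,12,0,0.12,0],[100,7,0,14,0,0.11,0],[100,6,1,14,0,0.11,0],[100,4,0,14,0,0.12,0],[100,2,0,15,0,0.11,0],[100,0,0,0,0,0,0],[100,0,0,0,0,0,0]])

```text
clock: 14.83
tool_pos: [0.4282, 0.1194, 0.1264]
orientation: [0.707, -0.706, -0.013, 0.016]
contact_force: [-1.1, -0.6, 0.6]
finger_gap: 0.0519
```

```bash
python3 - <<'E'
from look import *
for n in ["wrist","top"]:
    im=robot.camera(n)[:,:,::-1]; cv2.imwrite(f"pics/{n}11raw.png",im)
    im=cv2.resize(im,(768,576),interpolation=cv2.INTER_CUBIC) if n=="wrist" else cv2.resize(im[150:240,220:345],None,fx=6,fy=6,interpolation=cv2.INTER_CUBIC)
    cv2.imwrite(f"pics/{n}11.png",im)
st=robot.observe();print(st['clock'],st['tool_pos'],st['finger_gap'])
E
```

```text
14.9333 [0.42830139 0.11864231 0.12648008] 0.05209290116969749
```

View pics/wrist11.png

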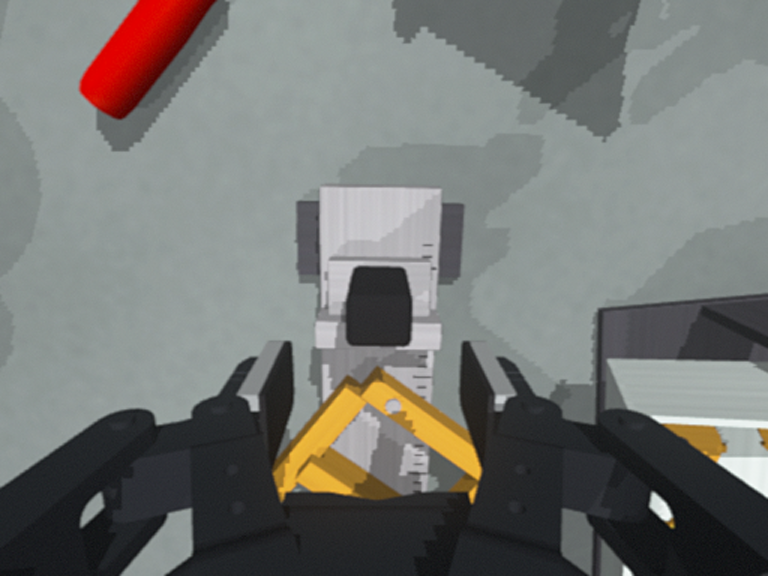

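View pics/top11.png

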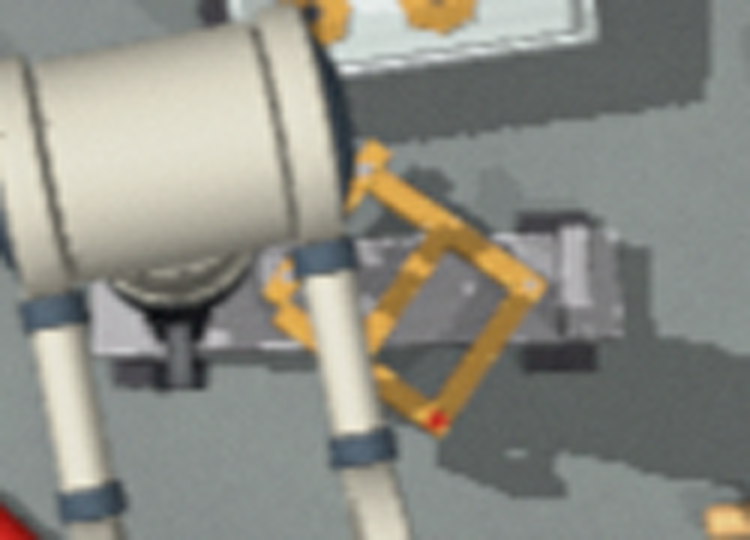

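The frame sits on its other diagonal with its corner at (378,370) on the centre line. Descending and gripping the jaw.

Request:
step_arm(series=[[100,0,32,0,0,0,0],[100,0,33,0,0,0,0],[255,0,0,0,0,0,0],[255,0,0,0,0,0,0],[255,0,0,0,0,0,0],[255,0,0,0,0,0,0],[255,0,0,-4,0,0,0],[255,0,0,-7,0,0,0],[255,0,0,-4,0,0,0],[255,0,0,0,0,0,0]])

```text
clock: 15.77
tool_pos: [0.4291, 0.1032, 0.0612]
orientation: [0.707, -0.707, -0.011, 0.014]
contact_force: [5.7, -1.0, -16.0]
finger_gap: 0.0252
```

Request:
step_arm(series=[[255,0,1,-2,0,0,0],[255,0,0,-2,0,0,0],[255,0,0,0,0,0,0]])

```text
clock: 16.02
tool_pos: [0.4292, 0.0999, 0.0612]
orientation: [0.708, -0.706, -0.012, 0.014]
contact_force: [4.8, 0.1, -10.4]
finger_gap: 0.0249
```

Request:
step_arm(series=[[255,0,0,-1,0,0,0],[255,0,0,-1,0,0,0],[255,0,0,0,0,0,0]])

```text
clock: 16.27
tool_pos: [0.4292, 0.0986, 0.0612]
orientation: [0.708, -0.706, -0.012, 0.014]
contact_force: [5.1, 3.1, -9.6]
finger_gap: 0.0252
```

Request:
step_arm(series=[[255,0,0,-1,0,0,0],[255,0,0,0,0,0,0]])

```text
clock: 16.43
tool_pos: [0.4292, 0.0977, 0.0612]
orientation: [0.708, -0.706, -0.012, 0.014]
contact_force: [5.1, 3.4, -10.2]
finger_gap: 0.025
```

Request:
step_arm(series=[[255,0,0,-1,0,0,0],[255,0,0,0,0,0,0]])

```text
clock: 16.6
tool_pos: [0.4293, 0.0968, 0.0612]
orientation: [0.708, -0.706, -0.012, 0.015]
contact_force: [4.2, 4.1, -9.8]
finger_gap: 0.0249
```

Request:
step_arm(series=[[255,0,0,-1,0,0,0],[255,0,0,0,0,0,0]])

```text
clock: 16.77
tool_pos: [0.4293, 0.0958, 0.0612]
orientation: [0.708, -0.706, -0.012, 0.015]
contact_force: [4.2, 3.6, -8.0]
finger_gap: 0.0248
```

Request:
step_arm(series=[[255,0,0,-1,0,0,0],[255,0,0,0,0,0,0]])

```text
clock: 16.93
tool_pos: [0.4293, 0.0948, 0.0612]
orientation: [0.708, -0.706, -0.012, 0.015]
contact_force: [4.2, 3.8, -9.5]
finger_gap: 0.0248
```

Request:
step_arm(series=[[255,0,0,-1,0,0,0],[255,0,0,0,0,0,0]])

```text
clock: 17.1
tool_pos: [0.4293, 0.0938, 0.0612]
orientation: [0.708, -0.706, -0.012, 0.015]
contact_force: [3.7, 3.8, -9.2]
finger_gap: 0.025
```

Request:
step_arm(series=[[255,0,0,-1,0,0,0],[255,0,0,0,0,0,0]])

```text
clock: 17.27
tool_pos: [0.4294, 0.0928, 0.0612]
orientation: [0.708, -0.706, -0.012, 0.015]
contact_force: [4.5, 4.0, -8.8]
finger_gap: 0.0248
```

```bash
python3 - <<'E'
from look import *
for n in ["wrist","top"]:
    im=robot.camera(n)[:,:,::-1]; cv2.imwrite(f"pics/{n}12raw.png",im)
    im=cv2.resize(im[150:,150:350],None,fx=3,fy=2.5,interpolation=cv2.INTER_CUBIC) if n=="wrist" else cv2.resize(im[150:240,220:345],None,fx=6,fy=6,interpolation=cv2.INTER_CUBIC)
    cv2.imwrite(f"pics/{n}12.png",im)
st=robot.observe();print(st['clock'],st['tool_pos'],st['contact_force'])
E
```

```text
17.3667 [0.4293836  0.09286599 0.06117834] [ 4.14776393  3.68410537 -9.5614714 ]
```

View pics/top12.png

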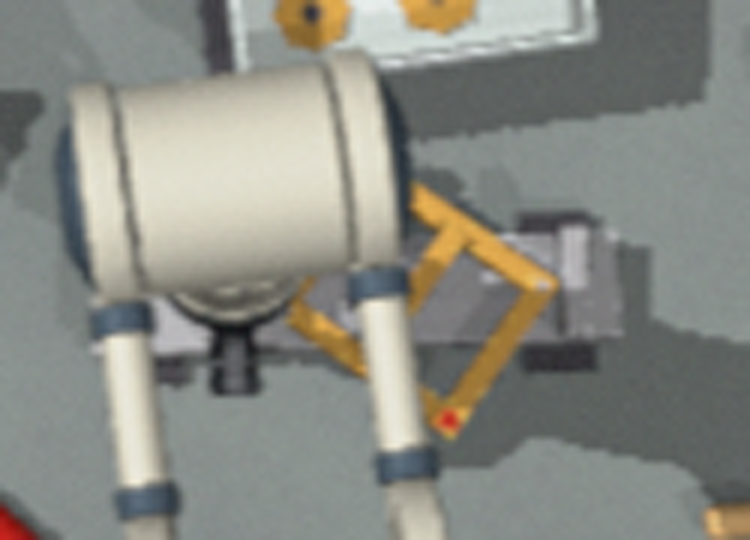

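View pics/wrist12.png

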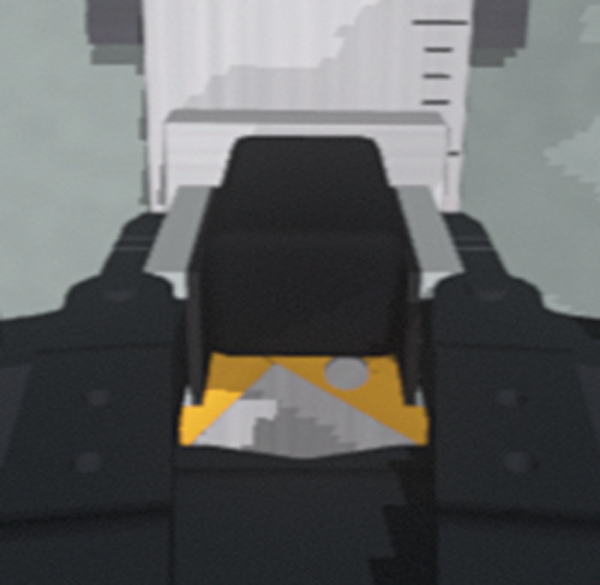

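Request:
step_arm(series=[[255,0,0,-1,0,0,0],[255,0,0,0,0,0,0]])

```text
clock: 17.53
tool_pos: [0.4294, 0.0925, 0.0612]
orientation: [0.709, -0.705, -0.012, 0.015]
contact_force: [4.2, 7.1, -9.6]
finger_gap: 0.0254
```

Request:
step_arm(series=[[255,0,0,-1,0,0,0],[255,0,0,0,0,0,0]])

```text
clock: 17.7
tool_pos: [0.4294, 0.0922, 0.0612]
orientation: [0.709, -0.705, -0.012, 0.015]
contact_force: [4.5, 10.2, -10.1]
finger_gap: 0.0253
```

Stalled at y = 0.0922 with 10 N, against 0.1049 for the first diagonal. The readings differ by about 12.7 mm. I'll hold 0.3 s more.

Request:
step_arm(series=[[255,0,0,0,0,0,0],[255,0,0,0,0,0,0],[255,0,0,0,0,0,0],[255,0,0,0,0,0,0]])

```text
clock: 18.03
tool_pos: [0.4294, 0.0922, 0.0612]
orientation: [0.709, -0.705, -0.012, 0.015]
contact_force: [4.2, 9.6, -9.8]
finger_gap: 0.0251
```

```bash
python3 - <<'E'
from look import *
im=robot.camera("side")[:,:,::-1]; st=robot.observe(); print(st['clock'],st['tool_pos'],st['contact_force'])
cv2.imwrite("pics/s13.png",cv2.resize(im[170:290,210:330],None,fx=5,fy=5,interpolation=cv2.INTER_CUBIC))
im=robot.camera("top")[:,:,::-1]; cv2.imwrite("pics/t13.png",cv2.resize(im[150:240,220:345],None,fx=6,fy=6,interpolation=cv2.INTER_CUBIC))
E
```

```text
18.0833 [0.4293858  0.09221312 0.06117022] [ 3.79551403 10.15853059 -9.76056571]
```

View pics/s13.png

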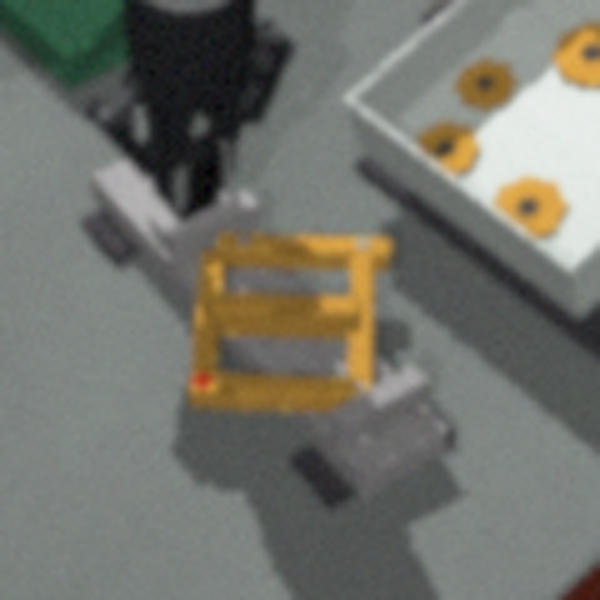

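View pics/t13.png

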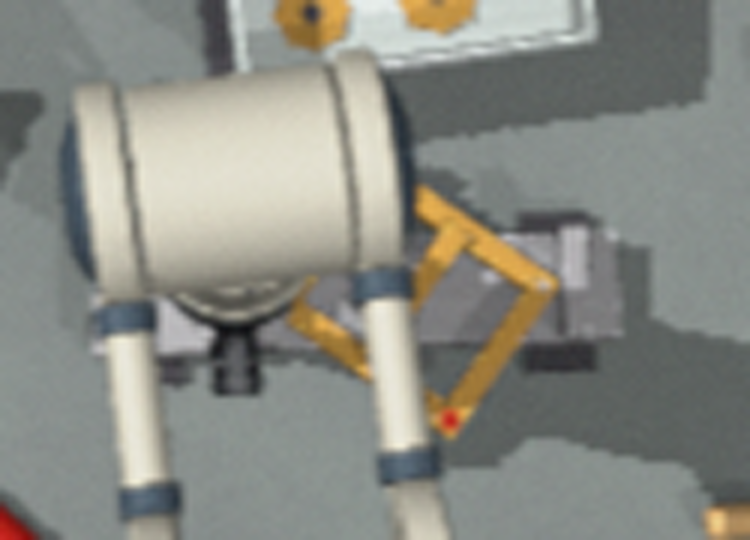

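Both jaws clearly press it, and the readings differ by about 12.7 mm, so the frame is out of square and goes to the reject bin. I'll open the jaw, release it and return over the frame.

```bash
python3 - <<'E'
from h import *
from station import robot
Rc,pc=pose(robot.observe())
Rc2,pc2=loadcmd(); print(apply([[0,0,66,-31,0,0,0]],Rc2,pc2)[1],pc)
Rc,pc=apply([[0,0,66,-31,0,0,0],[0,0,0,10,0,0,0],[0,0,-70,0,0,0,0]],Rc2,pc2)
b,R1,p1=plan(Rc,pc,down(.946),np.array([.4285,-.005,.13]),125,n=8); show(b); print(p1)
savecmd(R1,p1)
E
```

```text
[0.42958003 0.08787814 0.06103209] [0.42936662 0.092236   0.06118612]
[[125,-1,0,-13,0,-0.11,0],[125,-1,0,-13,0,-0.12,0],[125,-4,0,-12,0,-0.11,0],[125,-5,0,-12,0,-0.12,0],[125,-6,1,-11,0,-0.11,0],[125,-7,0,-11,0,-0.11,0],[125,-9,0,-9,0,-0.12,0],[125,-9.3,0,-9,0,-0.111,0]] 8
[ 0.42855351 -0.00500755  0.12999333]
```

Request:
step_arm(series=[[255,0,0,5,0,0,0],[255,0,0,5,0,0,0],[255,0,0,0,0,0,0],[100,0,0,0,0,0,0],[100,0,0,0,0,0,0],[100,0,-15,0,0,0,0],[100,0,-30,0,0,0,0],[100,0,-25,0,0,0,0]])

```text
clock: 18.8
tool_pos: [0.4287, 0.1001, 0.1326]
orientation: [0.708, -0.706, -0.011, 0.015]
contact_force: [0.0, 0.1, 1.3]
finger_gap: 0.0521
```

Request:
step_arm(series=[[125,-1,0,-14,0,-0.11,0],[125,-1,0,-14,0,-0.12,0],[125,-4,0,-12,0,-0.11,0],[125,-5,0,-12,0,-0.12,0],[125,-6,1,-11,0,-0.11,0],[125,-7,0,-11,0,-0.11,0],[125,-9,0,-9,0,-0.12,0],[125,-9,0,-9,0,-0.11,0],[125,0,0,0,0,0,0],[125,0,0,0,0,0,0]])

```text
clock: 19.63
tool_pos: [0.4291, -0.0047, 0.1305]
orientation: [0.631, -0.629, -0.32, 0.322]
contact_force: [0.6, -0.1, -0.5]
finger_gap: 0.0437
```

```bash
python3 - <<'E'
from look import *
W=robot.camera_params("wrist"); im=robot.camera("wrist")[:,:,::-1]; st=robot.observe()
json.dump({k:(v.tolist() if hasattr(v,'tolist') else v) for k,v in W.items()},open('W14.json','w'))
R0,p0=pose(st); print(st['clock'],p0,np.arctan2(R0[1,0],R0[0,0])); savecmd(R0,p0)
cv2.imwrite("pics/w14.png",cv2.resize(im,(768,576),interpolation=cv2.INTER_CUBIC))
E
```

```text
19.6833 [ 0.42909391 -0.00427489  0.13026881] 0.943215406855546
```

View pics/w14.png

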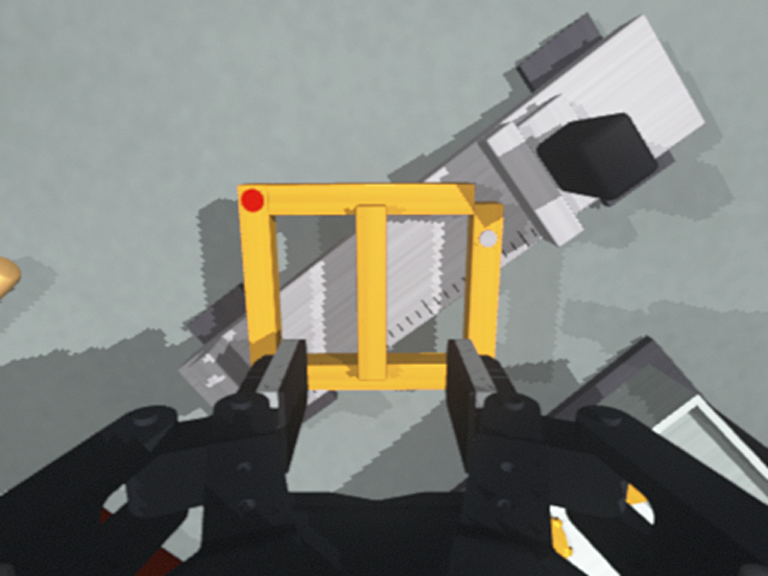

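Dot at (252,200), screw at (487,238), rail corner at (502,205). I'll fit the frame's pose and plan the grasp and tub placing.

```bash
python3 - <<'E'
from look import *
W=json.load(open('W14.json')); W['R']=np.array(W['R']);W['t']=np.array(W['t'])
u=lambda c:un(c,(0,0),1.5)
o=dict(dot=u((252,200)),e1=u((487.5,238)),r1=u((503,204.5)),c0=u((238.5,185)))
for s in (-.0079,-.0089):
    v,r=fit_level(W,o,s=s,x0=(.43,0,.94)); print(v.round(4),r)
Rc,pc=loadcmd()
Rt=down(v[2]); a,R1,p1=plan(Rc,pc,Rt,np.array([v[0],v[1],.0355]),125,n=4,pd=1); show(a); print(R.from_matrix(Rc.T@Rt).as_rotvec())
E
```

```text
[ 0.4288 -0.0085  0.9347] [ 0.58  0.16 -0.34  0.16  0.87 -0.09 -1.11 -0.14]
[ 0.4286 -0.0079  0.943 ] [ 0.55  0.11 -0.17  0.22  0.86 -0.11 -1.23 -0.11]
[[125,-0.8,23.7,-0.5,0,0,0],[125,-0.8,23.7,-0.6,0,0,0],[125,-0.7,23.7,-0.5,0,0,0],[125,-0.8,23.7,-0.6,-0.004,0,-0.001]] 4
[-0.0044303   0.00018827 -0.00076742]
```

Request:
step_arm(series=[[125,-0.8,30,-0.5,0,0,0],[125,-0.8,30,-0.5,0,0,0],[125,-0.8,25,-0.5,0,0,0],[125,-0.8,9.5,-0.5,0,0,0],[255,0,0,0,0,0,0],[255,0,0,0,0,0,0],[255,0,0,0,0,0,0],[255,0,0,0,0,0,0]])

```text
clock: 20.35
tool_pos: [0.4292, -0.0077, 0.0368]
orientation: [0.63, -0.628, -0.322, 0.323]
contact_force: [-0.6, 1.7, 1.3]
finger_gap: 0.0125
```

```bash
python3 - <<'E'
from look import *
st=robot.observe(); print(st['clock'],st['tool_pos'],st['finger_gap'],st['contact_force'])
Rc,pc=loadcmd(); Rc,pc=apply([[0,-3.2,94.5,-2,0,0,0]],Rc,pc); print(pc)
up=[[255,0,-15,0,0,0,0],[255,0,-35,0,0,0,0],[255,0,-40,0,0,0,0],[255,0,-40,0,0,0,0]]
Rc,pc=apply(up,Rc,pc)
y,t=.147,.267
TR=R.from_euler('z',y).as_matrix()@R.from_euler('y',-t).as_matrix()
TF=np.array([.636,.0012,.1152])-TR[:,2]*.052; print("floor",TF)
# tip is ~4.5 mm above frame underside; wheels 3 mm
Rt=toolR(TR[:,0],TR[:,2])
pre=TF+TR@[-.008,0,.100]; fin=TF+TR@[-.008,0,.010]
a,R1,p1=plan(Rc,pc,Rt,pre,255,n=10); show(a); print(pre,p1)
b,R2,p2=plan(R1,p1,Rt,fin,255,n=4); show(b); print(fin,p2)
savecmd(R1,p1)
E
```

```text
20.35 [ 0.42919916 -0.00768724  0.03676015] 0.01247391985576357 [-0.60089401  1.6798687   1.33088837]
[ 0.42845234 -0.00785233  0.03576336]
floor [0.64957166 0.00320953 0.06504253]
[[255,11,1,-15,-0.01,0.08,-0.03],[255,13,1,-14,-0.01,0.08,-0.02],[255,14,1,-12,-0.01,0.08,-0.03],[255,14,2,-12,-0.01,0.08,-0.02],[255,16,3,-10,-0.02,0.08,-0.03],[255,16,3,-9,-0.01,0.07,-0.02],[255,16,3,-8,-0.01,0.08,-0.03],[255,17,4,-7,-0.01,0.08,-0.02],[255,18,5,-5,-0.01,0.08,-0.03],[255,17.5,4.7,-3.2,-0.01,0.081,-0.025]] 10
[ 0.61583901 -0.0017852   0.15938849] [ 0.61584088 -0.00179235  0.15938197]
[[255,0,22,0,0,0,0],[255,0,23,0,0,0,0],[255,0,22,0,0,0,0],[255,0,23,0,0,0,0]] 4
[0.63932841 0.00169283 0.07257748] [0.63933362 0.0016882  0.07257197]
```

Request:
step_arm(series=[[255,0,-15,0,0,0,0],[255,0,-35,0,0,0,0],[255,0,-40,0,0,0,0],[255,0,-40,0,0,0,0]])

```text
clock: 20.68
tool_pos: [0.4283, -0.0083, 0.1664]
orientation: [0.631, -0.628, -0.321, 0.324]
contact_force: [1.3, -0.2, -2.8]
finger_gap: 0.0126
```

Request:
step_arm(series=[[255,11,1,-15,-0.01,0.08,-0.03],[255,13,1,-14,-0.01,0.08,-0.02],[255,14,1,-12,-0.01,0.08,-0.03],[255,14,2,-12,-0.01,0.08,-0.02],[255,16,3,-10,-0.02,0.08,-0.03],[255,16,3,-9,-0.01,0.07,-0.02],[255,16,3,-8,-0.01,0.08,-0.03],[255,17,4,-7,-0.01,0.08,-0.02],[255,18,5,-5,-0.01,0.08,-0.03],[255,17.5,4.5,-3,-0.01,0.08,-0.025],[255,0,0,0,0,0,0],[255,0,0,0,0,0,0]])

```text
clock: 21.68
tool_pos: [0.6154, -0.001, 0.1582]
orientation: [0.706, -0.692, -0.146, -0.039]
contact_force: [-0.3, 0.6, -3.7]
finger_gap: 0.0126
```

```bash
python3 - <<'E'
from look import *
W=robot.camera_params("wrist")
y,t=.147,.267
TR=R.from_euler('z',y).as_matrix()@R.from_euler('y',-t).as_matrix(); TF=np.array([.64957166,0.00320953,0.06504253])
S=robot.camera_params("side")
C=np.array([(sx*.092,sy*.092,h) for h in (0,.052) for sx in(-1,1) for sy in (-1,1)])@TR.T+TF
for n,P in [("wrist",W),("side",S),("top",robot.camera_params("top"))]:
    im=robot.camera(n)[:,:,::-1].copy(); cv2.imwrite(f"pics/{n}15raw.png",im)
    k,x0,y0,x1,y1={"wrist":(1.5,0,0,512,384),"side":(4.5,260,130,390,250),"top":(6,235,80,335,175)}[n]
    im=cv2.resize(im[y0:y1,x0:x1],None,fx=k,fy=k,interpolation=cv2.INTER_CUBIC)
    for q in proj(P,C): cv2.drawMarker(im,tuple(int(a) for a in (q-[x0,y0])*k),(255,0,255),0,10)
    cv2.imwrite(f"pics/{n}15.png",im)
st=robot.observe(); print(st['clock'],st['tool_pos'],st['finger_gap'],st['contact_force'])
E
```

```text
21.8333 [ 0.61515916 -0.0011208   0.15872633] 0.012349290045561399 [ 0.55528049 -0.26450574 -4.4107783 ]
```

View pics/wrist15.png

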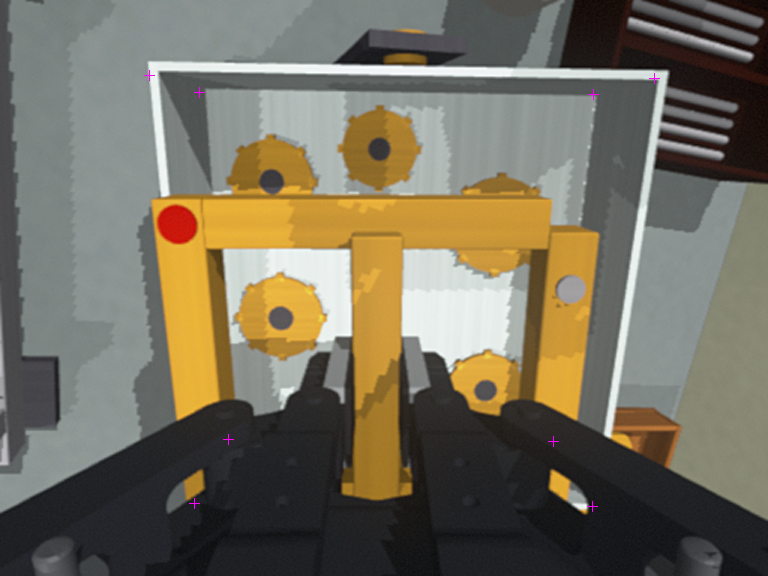

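View pics/side15.png

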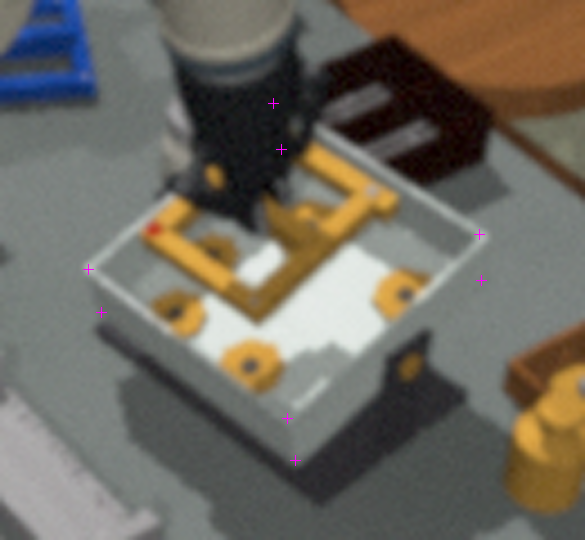

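View pics/top15.png

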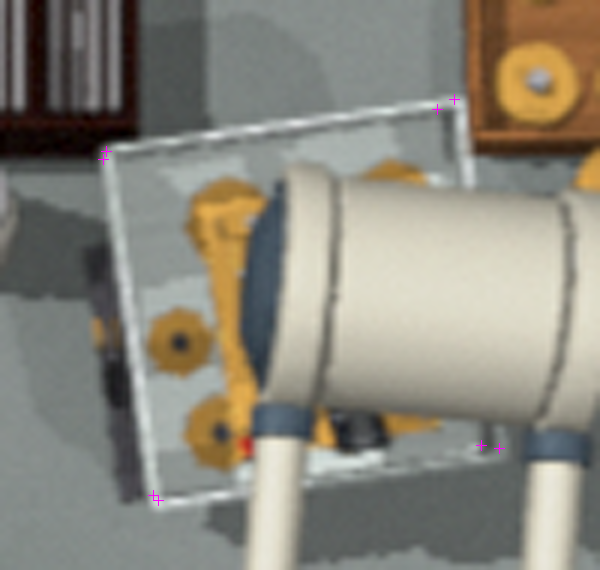

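The tub model (fitted corners and floor) overlays well in all three views, and the frame is centred and parallel to the floor. Descending.

Request:
step_arm(series=[[255,0,25,0,0,0,0],[255,0,30,0,0,0,0],[255,0,25,0,0,0,0],[255,0,8,0,0,0,0],[255,0,2,0,0,0,0],[255,0,0,0,0,0,0]])

```text
clock: 22.33
tool_pos: [0.6388, 0.0024, 0.0719]
orientation: [0.706, -0.692, -0.147, -0.04]
contact_force: [-0.1, -0.8, -3.8]
finger_gap: 0.0124
```

Request:
step_arm(series=[[255,0,1,0,0,0,0],[255,0,0,0,0,0,0]])

```text
clock: 22.5
tool_pos: [0.6396, 0.0024, 0.0717]
orientation: [0.706, -0.692, -0.147, -0.041]
contact_force: [-0.3, 0.9, -3.7]
finger_gap: 0.0126
```

Request:
step_arm(series=[[255,0,1,0,0,0,0],[255,0,0,0,0,0,0]])

```text
clock: 22.67
tool_pos: [0.6399, 0.0024, 0.071]
orientation: [0.706, -0.692, -0.147, -0.041]
contact_force: [-0.6, 0.3, -0.0]
finger_gap: 0.0127
```

Request:
step_arm(series=[[255,0,1,0,0,0,0],[255,0,0,0,0,0,0]])

```text
clock: 22.83
tool_pos: [0.64, 0.0024, 0.0709]
orientation: [0.706, -0.692, -0.147, -0.041]
contact_force: [-7.2, 0.5, 6.4]
finger_gap: 0.0124
```

The frame is in contact with the tub floor. I'll release it and withdraw along the tool axis.

Request:
step_arm(series=[[125,0,-0.5,0,0,0,0],[125,0,0,0,0,0,0],[125,0,0,0,0,0,0],[125,0,-10,0,0,0,0],[125,0,-25,0,0,0,0],[125,0,-35,0,0,0,0],[125,0,-35,0,0,0,0],[125,0,-35,0,0,0,0],[125,0,0,0,0,0,0],[125,0,0,0,0,0,0]])

```text
clock: 23.67
tool_pos: [0.6043, -0.0031, 0.2093]
orientation: [0.705, -0.692, -0.149, -0.043]
contact_force: [0.5, 0.6, -0.9]
finger_gap: 0.0432
```

```bash
python3 - <<'E'
from look import *
W=robot.camera_params("wrist"); Wim=robot.camera("wrist")[:,:,::-1]
json.dump({k:(v.tolist() if hasattr(v,'tolist') else v) for k,v in W.items()},open('W16.json','w'))
im=robot.camera("side")[:,:,::-1]; st=robot.observe(); print(st['clock'],st['tool_pos'],st['finger_gap'],st['contact_force'])
cv2.imwrite("pics/s16.png",cv2.resize(im[130:250,260:390],None,fx=4.5,fy=4.5,interpolation=cv2.INTER_CUBIC))
cv2.imwrite("pics/w16.png",cv2.resize(Wim,(768,576),interpolation=cv2.INTER_CUBIC))
E
```

```text
23.7667 [ 0.6030965  -0.00295774  0.20413327] 0.04314439994402059 [ 0.04417557 -0.12682533 -0.85663297]
```

View pics/w16.png

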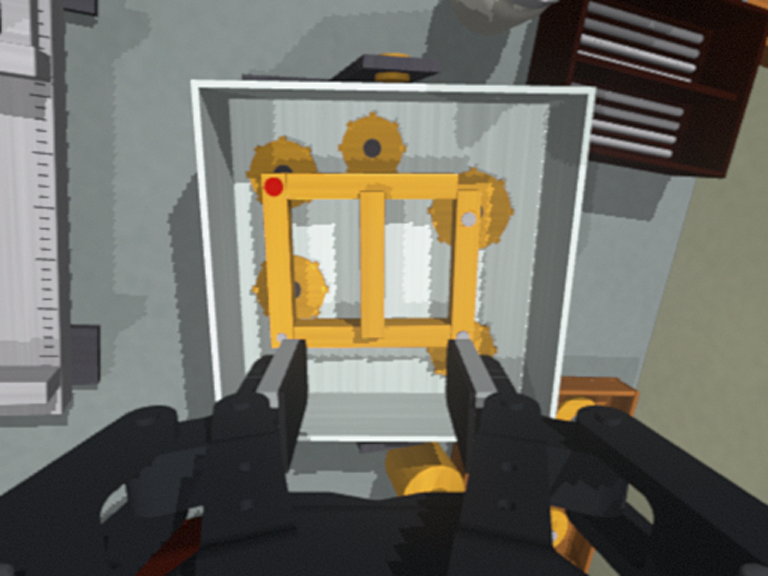

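View pics/s16.png

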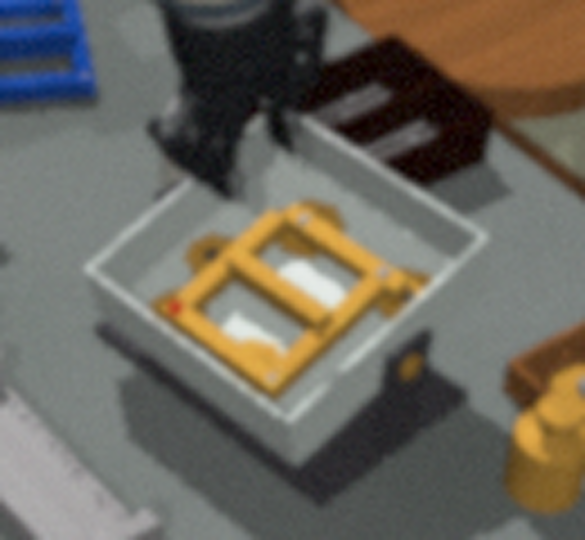

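The frame lies flat on the tub floor and looks near the middle. I'll verify its position, stillness and the bystanders before handing in.

```bash
python3 - <<'E'
from look import *
W=json.load(open('W16.json')); W['R']=np.array(W['R']);W['t']=np.array(W['t'])
u=lambda c:un(c,(0,0),1.5)
obs=dict(dot=u((274,187)),d2=u((281,339)),e1=u((470,219)),e2=u((463,336)))
S=robot.camera_params("side"); us=lambda c:un(c,(260,130),4.5)
so=dict(dot=us((175,308)),d2=us((272,378)),e1=us((303,218)),e2=us((384,272)))
# which corners in the side view: check by fit of assignments
M=dict(dot=(-.055,.045,.016),d2=(-.055,-.045,.016),e1=(.055,.0275,.016),e2=(.055,-.0445,.016))
y,t=.147,.267
TR=R.from_euler('z',y).as_matrix()@R.from_euler('y',-t).as_matrix(); TF=np.array([.64957166,0.00320953,0.06504253])
def res(v):
    Rm=R.from_rotvec(v[3:]).as_matrix()
    return np.concatenate([proj(P,Rm@np.array(M[k])+v[:3])[0]-o[k] for P,o in((W,obs),(S,so)) for k in o])
o=least_squares(res,np.r_[TF,R.from_matrix(TR).as_rotvec()]); print(res(o.x).round(1))
Rm=R.from_rotvec(o.x[3:]).as_matrix()
print("origin in tub mm",(TR.T@(o.x[:3]-TF)*1000).round(1),"angle",np.arccos(Rm[:,2]@TR[:,2]))
w2=robot.camera("wrist")[:,:,::-1]; cv2.imwrite("pics/w17raw.png",w2)
t=robot.camera("top")[:,:,::-1]; cv2.imwrite("pics/top17.png",t)
w=cv2.resize(cv2.imread("pics/w16.png"),(512,384)); 
d=cv2.absdiff(w2,w)[100:240,150:340]; print("diff",d.mean())
print(robot.observe()['clock'],robot.observe()['joint_velocities'].round(3))
E
```

```text
[-0.1  0.1  0.4 -0.3 -0.4 -0.2 -0.1  0.4  0.1 -0.6 -0.  -0.3  0.3  0.1
 -0.1 -0. ]
origin in tub mm [-7.5  0.8  2.9] angle 0.020829452419835758
diff 18.430200501253132
23.8667 [0.001 0.007 0.003 0.001 0.002 0.001]
```

View pics/top17.png

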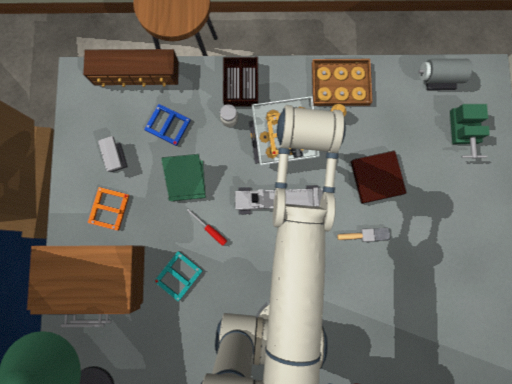

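Request:
step_arm(series=[[125,0,0,0,0,0,0],[125,0,0,0,0,0,0],[125,0,0,0,0,0,0],[125,0,0,0,0,0,0],[125,0,0,0,0,0,0],[125,0,0,0,0,0,0]])

```text
clock: 24.37
tool_pos: [0.6033, -0.003, 0.2042]
orientation: [0.706, -0.692, -0.147, -0.04]
contact_force: [-0.0, -0.3, -0.5]
finger_gap: 0.0438
```

```bash
python3 - <<'E'
from look import *
a=robot.camera("side")[:,:,::-1]
b=cv2.imread("pics/s16.png"); a2=cv2.resize(a[130:250,260:390],None,fx=4.5,fy=4.5,interpolation=cv2.INTER_CUBIC)
sh,_=cv2.phaseCorrelate(cv2.cvtColor(a2,6).astype(np.float32)[200:420,120:440],cv2.cvtColor(b,6).astype(np.float32)[200:420,120:440]); print("frame shift px/4.5",sh)
s0=cv2.imread("pics/side0.png")
for n,(x0,y0,x1,y1) in dict(jar=(294,146,316,172),weight=(370,218,394,246),screwdriver=(186,178,210,220),brush=(256,292,312,350)).items():
    print(n,cv2.absdiff(a,s0)[y0:y1,x0:x1].mean().round(1))
robot.hand_in(); print(robot.observe()['clock'])
E
```

```text
frame shift px/4.5 (0.028787413430933384, 0.509845584149133)
jar 79.9
weight 3.1
screwdriver 5.2
brush 3.4
the job is handed in; nothing more can be done
the job is handed in; nothing more can be done
```

I checked the frame across both diagonals on the caliper, found it out of square, laid it flat in the tilted reject tub and handed the job in at about 24 s.

- **Readings:** the jaw stalled at about 10 N with the tool at y = 0.1049 for the dotted diagonal, and at y = 0.0922 for the other. That is a difference of about 12.7 mm, well over the 5 mm limit. The starting camera fit separately gave a rail slip of about 8 mm, which agrees.
- **Placement:** the final two-camera fit puts the frame 7.5 mm and 0.8 mm from the tub's middle. It rests about 3 mm above the floor on the wheels, 0.02 rad from parallel. It was still about half a second later, and the arm is clear.
- **Bystanders:** the side-camera comparison showed no change for the weight, screwdriver or brush. It failed for the jar (79.9 difference), most likely because the gripper stood in front of it. The final top view shows the jar at its original place, about (228,114).
- **Mishap:** the first grasp on the stand came out 6 mm off-centre, so I opened and regripped it before lifting. Everything after that went as planned.

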